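# Riddle the spawning gravel

### The arm

A 6-joint arm with a two-finger parallel gripper is mounted at the origin on a cart in front of the work surface, level with it; the furniture and walls round the work are solid. World frame = base frame: x ahead of the robot, y to its left, z up, the work surface at z = 0. Lengths are in mm, angles in rad, forces in N, time in s.
With the tool pointing down it reaches from about 275 to 725 mm from the base axis. Payload 5.6 kg.
Tool frame: the origin (TCP) lies at the very end of the fingers, on their centre line; the grasp point (between the pads) lies 19 mm behind it; z points along the fingers, y is the line along which they close (so a half turn about z gives the same grasp; the last joint's range is limited). The gripper opens to 85 mm and grips with 20 to 120 N. Pads are 22 mm wide; open, the fingers measure 114 mm over their backs; the gripper's body (76 mm by 85 mm) begins 54 mm behind the grasp point. The pads swing forward as they close: fully open they stand 13 mm farther back than shut.
Start: joints at [-1.016, 0.255, 0.108, 0, -1.424, -0.285], TCP at [146.616, -530.091, 192.983] pointing down, gripper open.
Joint ranges: [-2.95, 2.95], [-1.21, 1.97], [-1.09, 1.5], [-2.87, 1.71], [-2.94, -0.07], [-3.05, 3.05]. Speed limits (rad/s): [2.57, 2.57, 3.14, 3.14, 3.14, 3.14].

### API

Orientations are given as a rotation vector (axis times angle).
In Python, from station import r gives the robot as it stands.
- The arm moves only by the shell command python3 -m inch 'ROWS' [OPENING]. ROWS is JSON, a list of rows, each a list of 6 numbers: the shift along the tool's x, y, z in cm, then the turn, a rotation vector about the tool's x, y, z in units of 6 degrees (1.0 is 6 degrees). In form: [[x, y, z, wx, wy, wz], ...]. A call has 1 to 10 rows; each row is the pose to reach, as a shift and turn from the pose commanded when the call began, along the tool's axes at that moment; what a row does not reach only later rows make up. A row lasts 1/12 s, in which the tool goes at most 41.7 mm and 7.16 degrees, less where a joint would pass 70% of its speed; a pose out of reach is approached as far as the arm can. A call with a gripper value outside its range is refused whole. OPENING is the closure, from 0 (fully open) to 1 (shut), set as the call begins (- or left out, the last holds). The fingers move at their own pace and stop on an object; the grip force is fixed at half the most. Time passes only in rows, so rows that repeat a pose let the fingers close. It gives the time, the measured TCP pose, the force, the opening and the grip force at its end, in the units of the state.
- r.observe(): the state, without advancing time (a new reading comes with each control period).
- r.read_camera(name): name is "side" or "top"; returns (picture, depth): 420x560x3 uint8, blue, green, red; 420x560 float32, mm along the optical axis (not along the pixel's ray), 0 where there is no reading.
- r.camera_params(name): a dict with "mtx" (3x3 intrinsics, pixels), "extrinsics" (4x4, takes a point from camera to world coordinates). Camera axes: x right, y up, looking along -z (the intrinsics and any distortion apply to the point x, -y, -z); pixel columns grow to the right and rows downward; lengths in mm; the calibration is good to about 2 mm. A picture is of the moment at which its call begins. camera_params takes no time and is no camera call.
- r.hand_in(): hands the job in; it is judged then, once.
The state is a dict: "time": time; "q": joint angles; "dq": joint speeds; "effort": joint torques, N m; "eef_pos": TCP position; "tcp_rot": TCP orientation; "force": force on the tool from outside, world axes, zero at the start; "torque": the same for the moment, N m; "opening": finger opening in mm; "grip_force": force on a finger pad.
Only numpy, scipy, OpenCV 4.12 (cv2) and the standard library are available. Lean on these libraries where they do the work, as an engineer would, in place of code of your own. Each camera call takes 0.05 s, during which the arm holds its last target. There are 200 camera calls.

### The job

Grade the spawning gravel: first stand the tub on the table under the lip of the bench riddle, then squeeze the two side buttons of the clear lid to unlatch it, lift it off and lay it right way up on the table. Shake the tray by its handle until every small pebble has dropped into the pan below, and only then raise the handle to tip all the large pebbles over the lip into the tub. Lower the tray level again, move the filled tub straight out until it stands 8 to 10 cm clear of the riddle, and latch the lid back on; leave the other things on the table alone.

Things in the scene. Friction and masses are not known exactly. Their poses are not given: they have to be found in the camera images.
- riddle: the bench riddle's fixed base, a plywood catch pan with grey floor, 196 x 124 mm, walls 66 mm high (54 at the lip end). Origin: its underside, below the middle of the grid; x runs from the handle end to the lip end, z up. Pan inside: x -105 to +79 mm, y +-56 mm, floor 6 mm up. The tub belongs with its middle about 153 mm along +x (143 or more clears the base)
- carriage (a joint): slide of the riddle tray along the base's x, m; 0 at the start, stops at -0.035 (handle end) and +0.015 (lip end); about 1 N of friction, stays where it is left. Tip the tray with the carriage at 0 or more, else pebbles can drop short of the tub, into the pan
- tray (a joint): hinge of the tray about the base's y, rad; 0 level (stop), 0.95 fully tipped (stop), grows as the handle is raised; falls back, damped. Axis 64 mm (plus carriage) along +x of the riddle's origin, 79 mm up. Tray 0.45 kg: steel grid 128 x 104 mm, flat 8 mm slats across and round rods along, 16 x 18 mm openings, top 82 mm up; plywood walls to 132 mm up; at the lip end a chute sloping up 35 degrees instead of a wall
- handle (a point): middle of the tray's handle, a round wooden bar 14 mm thick, 88 mm long along the base's y, 112 mm up and 112 mm along -x of the riddle's origin when level; 37 mm free between bar and tray wall. It can turn between fingers closed across it as the tray tips. Brisk strokes (about 0.3 m/s) to and fro along x make small pebbles drop through
- rim (a point): middle of the tray's rim plane (132 mm up when level), where the lid's origin lies when the lid is on; its axes are those of the tray (x towards the lip)
- lip (a point): middle of the chute's outer edge, 106 mm along +x of the riddle's origin and 111 mm up when level; fully tipped with the carriage at 0, about 111 mm along and 65 mm up: large pebbles drop off here from 0.6 rad on and fly up to 50 mm farther
- lid: clear lid plate 132 (x) x 112 (y) x 4 mm, 0.12 kg; origin: middle of the plate's underside. On top in the middle a grey housing 36 x 40 mm, 30 mm high, with a button on each y side. Below: bolts 20 mm and two feet 21 mm deep, on which it stands on a table (origin 21 mm up). Refit: buttons squeezed, lower onto the rim, x along the tray's x (either way round), within 5 mm; let go; if it sits high, press the housing down till the bolts spring out
- button_l (a joint): travel of the lid's +y button, m; 0 out, 0.011 fully in (5 N, springs back). Black face 28 mm wide, 6 to 25 mm above the lid's origin, 33 mm off its middle (22 when in), so the pair is 66 mm wide, 44 squeezed. It draws in a steel bolt that catches under a ledge inside the tray wall; free from about 0.006. Lift while both are squeezed
- button_r (a joint): the same for the -y button
- tub: loose open grey tub 116 x 116 mm, 45 mm high, walls 8 mm thick, floor 8 mm, 0.2 kg; origin in the middle of its underside. On its +x side an upright grip tab 10 mm thick (x) and 44 mm wide, its middle 62 mm from the origin, its top 77 mm up: grasp it from above. Stand it with the tab away from the riddle, going in under the lip from outside (the lip overhangs it)
- lead_weight: dark plug 26 mm across, 21 mm high, bystander
- petri_dish: clear dish 58 mm across, 12 mm high, bystander
- tape_roll: roll of tape 96 mm across, 25 mm high, bystander
- tally_counter: hand tally counter 43 x 64 x 22 mm, bystander
- small_1: small pebble 11 x 11 x 10 mm, 10 g, origin at its centre (3 to 6 of the six are present); starts on the grid under the lid
- small_2: small pebble 11 x 11 x 10 mm, 10 g, origin at its centre (3 to 6 of the six are present); starts on the grid under the lid
- small_3: small pebble 11 x 11 x 10 mm, 10 g, origin at its centre (3 to 6 of the six are present); starts on the grid under the lid
- small_4: small pebble 11 x 11 x 10 mm, 10 g, origin at its centre (3 to 6 of the six are present); starts on the grid under the lid
- small_5: small pebble 11 x 11 x 10 mm, 10 g, origin at its centre (3 to 6 of the six are present); starts on the grid under the lid
- small_6: small pebble 11 x 11 x 10 mm, 10 g, origin at its centre (3 to 6 of the six are present); starts on the grid under the lid
- large_1: large pebble 34 x 33 x 31 mm, 30 g, origin at its centre (2 to 4 of the four are present); starts on the grid under the lid
- large_2: large pebble 34 x 33 x 31 mm, 30 g, origin at its centre (2 to 4 of the four are present); starts on the grid under the lid
- large_3: large pebble 34 x 33 x 31 mm, 30 g, origin at its centre (2 to 4 of the four are present); starts on the grid under the lid
- large_4: large pebble 34 x 33 x 31 mm, 30 g, origin at its centre (2 to 4 of the four are present); starts on the grid under the lid
Not all that is in view belongs to the job. Of the things that look like the tub, the larger one is meant.

How it is judged (in metres and radians):
On the way, in this order (a step that is already met when the one before it is completed fails the run):
1. the tub stands under the lip (x of tub in the frame of riddle between 0.13 and 0.185 m and y of tub in the frame of riddle between -0.03 and 0.03 m and height (world z) of tub below 0.006 m and angle between tub's own z axis and vertical below 0.08 rad), for 0.2 s.
2. the lid lies on the table and every small pebble lies in the pan (height (world z) of lid below 0.035 m and angle between lid's own z axis and vertical below 0.2 rad and horizontal distance between lid and riddle above 0.13 m and x of small_1 in the frame of riddle between -0.106 and 0.081 m and y of small_1 in the frame of riddle between -0.057 and 0.057 m and z of each of small_1, small_2, small_3, small_4, small_5, small_6 in the frame of riddle below 0.04 m and x of small_2 in the frame of riddle between -0.106 and 0.081 m and y of small_2 in the frame of riddle between -0.057 and 0.057 m and x of small_3 in the frame of riddle between -0.106 and 0.081 m and y of small_3 in the frame of riddle between -0.057 and 0.057 m and x of small_4 in the frame of riddle between -0.106 and 0.081 m and y of small_4 in the frame of riddle between -0.057 and 0.057 m and x of small_5 in the frame of riddle between -0.106 and 0.081 m and y of small_5 in the frame of riddle between -0.057 and 0.057 m and x of small_6 in the frame of riddle between -0.106 and 0.081 m and y of small_6 in the frame of riddle between -0.057 and 0.057 m), for 0.2 s.
3. every large pebble lies in the tub (x of large_1 in the frame of tub between -0.054 and 0.054 m and y of large_1 in the frame of tub between -0.054 and 0.054 m and z of large_1 in the frame of tub between 0 and 0.065 m and x of large_2 in the frame of tub between -0.054 and 0.054 m and y of large_2 in the frame of tub between -0.054 and 0.054 m and z of large_2 in the frame of tub between 0 and 0.065 m and x of large_3 in the frame of tub between -0.054 and 0.054 m and y of large_3 in the frame of tub between -0.054 and 0.054 m and z of large_3 in the frame of tub between 0 and 0.065 m and x of large_4 in the frame of tub between -0.054 and 0.054 m and y of large_4 in the frame of tub between -0.054 and 0.054 m and z of large_4 in the frame of tub between 0 and 0.065 m), for 0.2 s.
At the end, for the whole second after the job is handed in: small pebbles in the pan, large ones in the tub; tub upright on the table, its middle 0.19 m or more along the riddle's x; tray level (0.03 rad); lid on the rim (10 mm along, 7 mm across, 4 mm in height, square), buttons out (under 4 mm), at rest (all of step 3 and x of small_1 in the frame of riddle between -0.106 and 0.081 m and y of small_1 in the frame of riddle between -0.057 and 0.057 m and z of each of small_1, small_2, small_3, small_4, small_5, small_6 in the frame of riddle below 0.04 m and x of small_2 in the frame of riddle between -0.106 and 0.081 m and y of small_2 in the frame of riddle between -0.057 and 0.057 m and x of small_3 in the frame of riddle between -0.106 and 0.081 m and y of small_3 in the frame of riddle between -0.057 and 0.057 m and x of small_4 in the frame of riddle between -0.106 and 0.081 m and y of small_4 in the frame of riddle between -0.057 and 0.057 m and x of small_5 in the frame of riddle between -0.106 and 0.081 m and y of small_5 in the frame of riddle between -0.057 and 0.057 m and x of small_6 in the frame of riddle between -0.106 and 0.081 m and y of small_6 in the frame of riddle between -0.057 and 0.057 m and height (world z) of tub below 0.006 m and angle between tub's own z axis and vertical below 0.08 rad and x of tub in the frame of riddle above 0.19 m and x of lid in the frame of rim between -0.01 and 0.01 m and y of lid in the frame of rim between -0.007 and 0.007 m and z of lid in the frame of rim between -0.004 and 0.004 m and angle between the x axis of lid and the x axis of rim, either way round below 0.08 rad and angle between the z axis of lid and the z axis of rim, either way round below 0.05 rad and value of joint each of button_l, button_r below 0.004 m and value of joint tray below 0.03 rad and linear speed of lid below 0.03 m/s); the robot touches nothing.
It fails at once if the lead weight is pushed more than 40 mm (distance of lead_weight from where it was at the start of the episode above 0.04 m).
It fails at once if the petri dish is pushed more than 40 mm (distance of petri_dish from where it was at the start of the episode above 0.04 m).
It fails at once if the tape roll is pushed more than 40 mm (distance of tape_roll from where it was at the start of the episode above 0.04 m).
It fails at once if the tally counter is pushed more than 40 mm (distance of tally_counter from where it was at the start of the episode above 0.04 m).
Of small_1, small_2, small_3, small_4, small_5, small_6 only 3 to 6 are there at a start; the rules pass over those that are not, and their reading is None.
Of large_1, large_2, large_3, large_4 only 2 to 4 are there at a start; the rules pass over those that are not, and their reading is None.
At some moment in a run one of tub may be knocked a few centimetres aside while the robot is not near it.
Once in a run the grip may slacken for a moment while it holds something.
It also fails if it takes over 192 s, if anything falls off the work surface, if the arm or the gripper's body presses on something with over 40 N, if the wrist force passes 120 N, or if a joint passes its speed limit or range.

## Working session

There is one attempt and no reset: what is moved stays moved. The work goes in short steps, Python scripts to look and compute and a shell command to move; the robot and the scene stay as the last step left them, time stands still between calls to the robot, and variables do not carry over. Pictures are saved under pics/ and viewed, at most 14 in all, crops included, and the job is handed in when it is done.

```bash
ls; mkdir -p pics
cat > h.py <<'E'
import numpy as np, cv2
from station import r
from scipy.spatial.transform import Rotation as R
def cam(n):
    im,d=r.read_camera(n); p=r.camera_params(n)
    h,w=d.shape; u,v=np.meshgrid(np.arange(w),np.arange(h))
    K=np.array(p['mtx']);E=np.array(p['extrinsics'])
    x=(u-K[0,2])/K[0,0]*d; y=(v-K[1,2])/K[1,1]*d
    P=np.stack([x,-y,-d],-1)@E[:3,:3].T+E[:3,3]
    P[d==0]=np.nan
    return im,d,P
def go(x,y,z,yaw=None):
    """rows shift for target TCP (mm) in tool axes, and yaw turn (world rad of tool y) """
    s=r.observe();T=R.from_rotvec(s['tcp_rot'])
    t=T.inv().apply(np.array([x,y,z])-s['eef_pos'])/10
    print('shift cm',t.round(2))
    ty=T.as_matrix()[:,1];a=np.degrees(np.arctan2(ty[1],ty[0]));print('tool y yaw deg',a.round(1),'tool z',T.as_matrix()[:,2].round(3))
    if yaw is not None:
        d=(yaw-a+90)%180-90; print('turn: wz units',(-d/6).round(2),'q6',s['q'][5])
E
python3 - <<'E'
from h import *
for n in('top','side'):
    im,d,P=cam(n); cv2.imwrite(f'pics/{n}0.png',im); np.save(f'{n}0.npy',P)
    p=r.camera_params(n);print(n,np.array(p['mtx']).round(0).tolist(),np.array(p['extrinsics']).round(2).tolist())
s=r.observe();print(s); print(R.from_rotvec(s['tcp_rot']).as_matrix().round(2))
E
```

```text
pics
top [[382.0, 0.0, 282.0], [0.0, 382.0, 215.0], [0.0, 0.0, 1.0]] [[-0.13, 0.97, -0.2, 333.6], [-0.99, -0.13, 0.02, 39.79], [-0.0, 0.2, 0.98, 1092.12], [0.0, 0.0, 0.0, 1.0]]
side [[470.0, 0.0, 274.0], [0.0, 470.0, 204.0], [0.0, 0.0, 1.0]] [[-0.94, 0.17, -0.31, 145.02], [-0.35, -0.51, 0.78, 1015.46], [-0.02, 0.84, 0.54, 778.9], [0.0, 0.0, 0.0, 1.0]]
{'time': 0.1, 'q': array([-1.01638033e+00,  2.55653198e-01,  1.07140150e-01, -4.00468634e-04,
       -1.42389614e+00, -2.84603262e-01]), 'dq': array([ 0.00041164, -0.00127212,  0.00296875,  0.00149638,  0.0019319 ,
        0.00017364]), 'effort': array([-1.87534519e-03, -3.87602592e+01,  2.38477886e+01,  5.37784830e+00,
       -3.73353410e-03, -1.54487589e-05]), 'eef_pos': array([ 146.51420645, -529.6050541 ,  192.21031798]), 'tcp_rot': array([ 4.22404884e-01, -3.11276683e+00, -2.56698543e-03]), 'force': array([-0.87586501,  0.3003575 ,  0.22397523]), 'torque': array([ 0.02323776, -0.00650897,  0.02559813]), 'grip_force': 0.0, 'opening': 85.64299334689845}
[[-0.96 -0.27 -0.  ]
 [-0.27  0.96  0.  ]
 [ 0.    0.   -1.  ]]
```

View pics/top0.png

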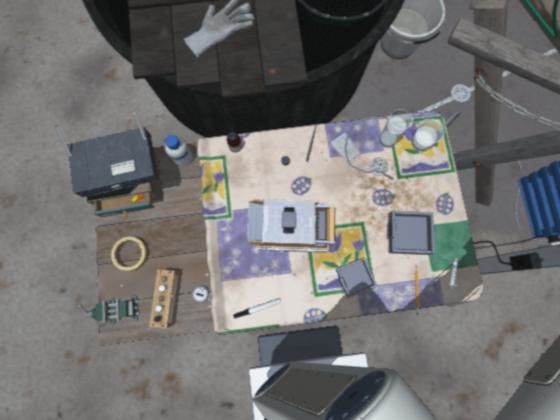

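View pics/side0.png

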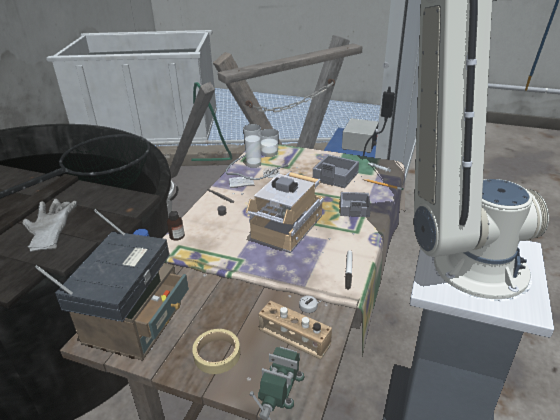

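Run:
```python
from h import *
im=cv2.imread('pics/top0.png');P=np.load('top0.npy')
a=cv2.resize(im[180:310,235:455],None,fx=3.6,fy=3.6,interpolation=cv2.INTER_CUBIC)
cv2.imwrite('pics/c0.png',a)
for v,u in [(222,289),(213,411),(254,411),(233,411),(233,392),(233,431),(278,356),(161,286),(294,200),(255,128),(222,252),(222,331),(222,316)]: print(u,v,P[v,u].round(0))
```

```text
289 222 [505.   4. 162.]
411 213 [ 508. -343.   42.]
411 254 [ 397. -335.    0.]
411 233 [ 457. -346.    4.]
392 233 [ 455. -270.   75.]
431 233 [ 446. -388.   39.]
356 278 [ 351. -167.    6.]
286 161 [714. -16.  20.]
200 294 [362. 268.  23.]
128 255 [499. 469.  -2.]
252 222 [528.  99. 104.]
331 222 [ 499. -106.  116.]
316 222 [523. -79.   5.]
```

View pics/c0.png

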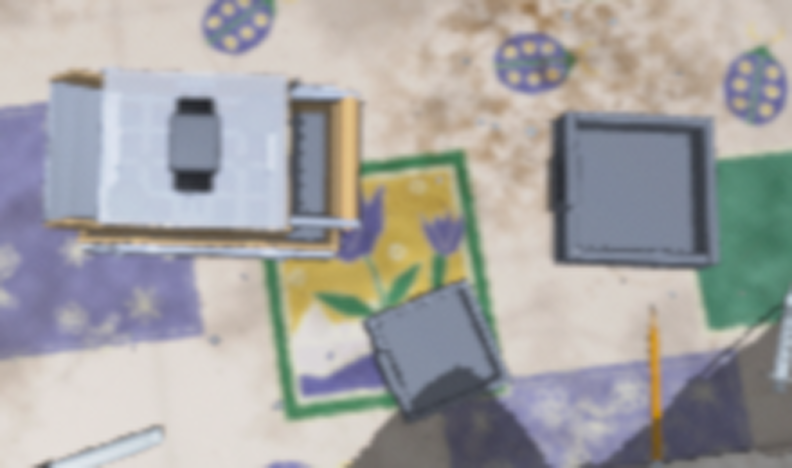

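```bash
cat > meas.py <<'E'
from h import *
def rect(P,box,z0,z1):
    x0,x1,y0,y1=box
    m=(P[...,0]>x0)&(P[...,0]<x1)&(P[...,1]>y0)&(P[...,1]<y1)&(P[...,2]>z0)&(P[...,2]<z1)
    q=P[m]; 
    if len(q)<3: return len(q),None
    return len(q),cv2.minAreaRect(q[:,:2].astype(np.float32)),np.nanmedian(q[:,2]).round(1),q.min(0).round(),q.max(0).round()
E
python3 - <<'E'
from meas import *
for n in('top','side'):
    P=np.load(f'{n}0.npy');print(n)
    print('tub rim',rect(P,(370,540,-430,-250),38,50))
    print('tab',rect(P,(370,540,-430,-240),66,84))
    print('small tub',rect(P,(280,430,-230,-110),25,70))
    print('lid plate',rect(P,(420,620,-90,140),131,142))
    print('housing',rect(P,(420,620,-90,140),158,172))
    print('buttons',rect(P,(420,620,-90,140),150,157))
    print('handle',rect(P,(400,620,-135,-88),108,125))
    print('chute',rect(P,(400,620,75,140),100,125))
E
```

```text
top
tub rim (462, ((456.6304626464844, -334.3164978027344), (126.1692123413086, 116.59186553955078), 80.3927993774414), np.float64(44.1), array([ 390., -404.,   38.]), array([ 520., -270.,   49.]))
tab (69, ((466.33758544921875, -275.72998046875), (9.02216625213623, 43.518959045410156), 78.26809692382812), np.float64(75.1), array([ 445., -285.,   66.]), array([ 487., -268.,   80.]))
small tub (301, ((351.9408874511719, -162.12094116210938), (84.7105941772461, 91.86708068847656), 14.308091163635254), np.float64(32.7), array([ 302., -215.,   25.]), array([ 402., -115.,   60.]))
lid plate (1885, ((514.47021484375, 13.875808715820312), (156.74429321289062, 112.56773376464844), 80.85910034179688), np.float64(135.3), array([448., -70., 131.]), array([581., 100., 141.]))
housing (227, ((512.7362670898438, 3.311098098754883), (34.95473098754883, 61.16482925415039), 82.37662506103516), np.float64(161.1), array([482., -16., 158.]), array([543.,  23., 167.]))
buttons (90, ((512.5419311523438, 3.1123085021972656), (31.74799156188965, 65.99909210205078), 88.62627410888672), np.float64(155.2), arr
[... 1262 characters left out ...]
9.904850006103516, 58.58100891113281), 76.20177459716797), np.float64(161.5), array([480., -15., 158.]), array([541.,  28., 165.]))
buttons (87, ((513.6554565429688, 8.785371780395508), (34.33563995361328, 67.64293670654297), 77.37355041503906), np.float64(154.2), array([479., -15., 150.]), array([548.,  29., 157.]))
handle (148, ((496.8777770996094, -99.16265869140625), (26.241947174072266, 101.71073913574219), 77.37921905517578), np.float64(116.2), array([ 445., -123.,  108.]), array([545., -89., 121.]))
chute (189, ((525.8329467773438, 96.97440338134766), (118.9328384399414, 41.338985443115234), 0.09040553122758865), np.float64(110.1), array([466.,  76., 100.]), array([585., 118., 125.]))
```

```bash
python3 -c "
from h import *
go(466,-274,120,81)"
```

```text
shift cm [-37.61  16.11   7.25]
tool y yaw deg 105.5 tool z [-0.001  0.002 -1.   ]
turn: wz units 4.08 q6 -0.28460326244029077
```

```bash
python3 -m inch '[[-37.6,16.1,7.2,0,0,4.08],[-37.6,16.1,7.2,0,0,4.08],[-37.6,16.1,7.2,0,0,4.08],[-37.6,16.1,7.2,0,0,4.08],[-37.6,16.1,7.2,0,0,4.08],[-37.6,16.1,7.2,0,0,4.08],[-37.6,16.1,7.2,0,0,4.08],[-37.6,16.1,7.2,0,0,4.08],[-37.6,16.1,7.2,0,0,4.08],[-37.6,16.1,7.2,0,0,4.08]]'; python3 -c "
from h import *
go(466,-274,50,81)"
```

```text
time: 0.93
eef_pos: [457.9, -280.4, 122.5]
tcp_rot: [-0.247, -3.131, -0.0]
force: [0.1, -1.5, -0.1]
opening: 85.7
grip_force: 0.0
shift cm [-0.71  0.75  7.25]
tool y yaw deg 81.0 tool z [-0.  0. -1.]
turn: wz units -0.0 q6 -1.4701896750208507
```

```bash
python3 -m inch '[[-0.7,0.75,2,0,0,0],[-0.7,0.75,5,0,0,0],[-0.7,0.75,7.2,0,0,0],[-0.7,0.75,7.2,0,0,0]]'; python3 -m inch '[[0,0,0,0,0,0],[0,0,0,0,0,0],[0,0,0,0,0,0],[0,0,0,0,0,0],[0,0,0,0,0,0],[0,0,0,0,0,0],[0,0,0,0,0,0],[0,0,0,0,0,0]]' 1; python3 -m inch '[[0,0,-1,0,0,0],[0,0,-4,0,0,0],[0,0,-8,0,0,0],[0,0,-12,0,0,0],[0,0,-16,0,0,0],[0,0,-20,0,0,0],[0,0,-21,0,0,0],[0,0,-21,0,0,0]]';python3 - <<'E'
from meas import *
go(555,262,260,81)
for n in('top','side'):
    im,d,P=cam(n); cv2.imwrite(f'pics/{n}1.png',im)
    print('tub rim',rect(P,(370,540,-430,-300),180,280))
E
```

```text
time: 1.27
eef_pos: [461.4, -273.7, 45.9]
tcp_rot: [-0.247, -3.122, -0.006]
force: [-0.7, 0.3, -1.0]
opening: 85.3
grip_force: 0.0
time: 1.93
eef_pos: [464.9, -275.9, 51.3]
tcp_rot: [0.247, 3.132, -0.0]
force: [-0.4, 0.0, -0.3]
opening: -0.2
grip_force: 0.0
time: 2.6
eef_pos: [466.4, -276.9, 266.7]
tcp_rot: [0.246, 3.123, -0.005]
force: [0.1, -0.5, 0.9]
opening: -0.0
grip_force: 0.0
shift cm [-0.29 54.61  0.54]
tool y yaw deg 81.0 tool z [ 0.009 -0.004 -1.   ]
turn: wz units -0.0 q6 -1.482394969853802
tub rim (0, None)
tub rim (0, None)
```

Run:
```python
from meas import *
im,d,P=cam('top')
cv2.imwrite('pics/c1.png',cv2.resize(im[150:310,235:455],None,fx=3.6,fy=3.6,interpolation=cv2.INTER_CUBIC)); np.save('top1.npy',P)
im,d,P=cam('side')
print('tub rim',rect(P,(370,560,-430,-210),38,50))
print('tab',rect(P,(370,560,-430,-210),66,84))
```

```text
tub rim (283, ((454.7938232421875, -331.88409423828125), (132.97763061523438, 118.50460052490234), 82.57874298095703), np.float64(43.7), array([ 390., -405.,   38.]), array([ 519., -265.,   50.]))
tab (56, ((465.909423828125, -273.2909240722656), (14.776335716247559, 44.82450485229492), 79.78678131103516), np.float64(72.8), array([ 444., -283.,   66.]), array([ 487., -263.,   79.]))
```

View pics/c1.png

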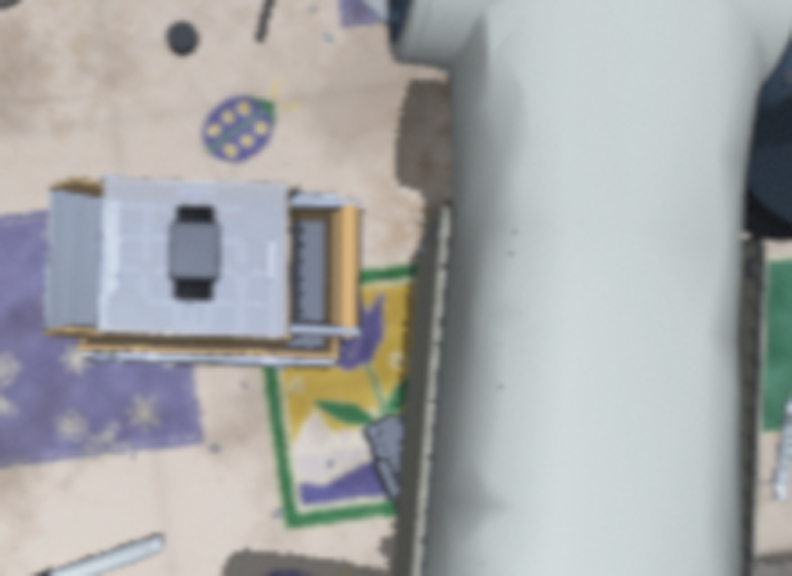

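Run:
```python
from meas import *
im=cv2.imread('pics/side1.png')
cv2.imwrite('pics/c2.png',cv2.resize(im[30:230,230:480],None,fx=3,fy=3,interpolation=cv2.INTER_CUBIC))
p=r.camera_params('side');K=p['mtx'];E=np.linalg.inv(p['extrinsics'])
c=E@np.array([*r.observe()['eef_pos'],1]);print(((K[0,2]+K[0,0]*c[0]/-c[2])-230)*3,((K[1,2]+K[1,1]*c[1]/c[2])-30)*3)
```

```text
302.709343989641 236.13754609005744
```

View pics/c2.png

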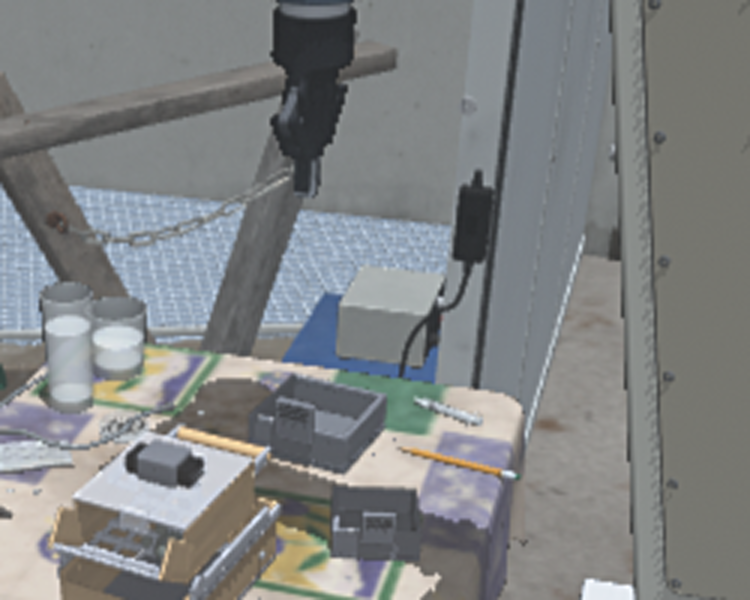

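```bash
python3 -m inch '[[0,0,0,0,0,0],[0,0,0,0,0,0]]'
python3 - <<'E'
from meas import *
print(r.observe()['eef_pos'])
im,d,P=cam('side')
m=(abs(P[...,0]-466)<60)&(abs(P[...,1]+277)<60)&(P[...,2]>150)&(P[...,2]<420)
q=P[m]; 
for z in range(240,400,8):
    a=q[(q[:,2]>=z)&(q[:,2]<z+8)]
    if len(a): print(z,len(a),a.min(0).round(),a.max(0).round())
p=r.camera_params('side');K=p['mtx'];E=np.linalg.inv(p['extrinsics']);print(K)
c=E@np.array([464.,-276,75,1]);print(K[0,2]+K[0,0]*c[0]/-c[2],K[1,2]+K[1,1]*c[1]/c[2])
E
```

```text
time: 2.97
eef_pos: [464.4, -275.7, 260.2]
tcp_rot: [-0.247, -3.13, -0.001]
force: [-0.1, -0.5, -0.4]
opening: -0.0
grip_force: 0.0
[ 464.44335602 -275.69881085  260.17877797]
296 11 [ 454. -277.  298.] [ 475. -269.  303.]
304 19 [ 451. -276.  306.] [ 473. -258.  312.]
312 24 [ 452. -279.  312.] [ 474. -257.  320.]
320 25 [ 452. -278.  320.] [ 472. -260.  328.]
328 25 [ 453. -289.  328.] [ 474. -263.  336.]
336 14 [ 450. -287.  336.] [ 474. -260.  344.]
344 42 [ 447. -310.  344.] [ 481. -241.  352.]
352 42 [ 446. -308.  352.] [ 482. -234.  360.]
360 49 [ 445. -323.  360.] [ 480. -227.  368.]
368 60 [ 444. -331.  368.] [ 485. -221.  376.]
376 55 [ 444. -327.  376.] [ 483. -218.  384.]
384 60 [ 442. -330.  384.] [ 486. -217.  392.]
392 59 [ 442. -330.  392.] [ 487. -218.  400.]
[[470.30081699   0.         274.48535894]
 [  0.         470.30081699 203.63794443]
 [  0.           0.           1.        ]]
328.642084490764 164.22837296038801
```

```bash
sed -i "s/np.array(\[x,y,z\])-s/np.array([x,y,z-37])-s/; s/rows shift for target TCP (mm)/shift to true fingertip (reported TCP lies 37 mm beyond it)/" h.py
python3 -m inch '[[0,0,2,0,0,0],[0,0,6,0,0,0],[0,0,10,0,0,0],[0,0,14,0,0,0],[0,0,18,0,0,0],[0,0,20,0,0,0],[0,0,20,0,0,0],[0,0,20,0,0,0]]' 0;python3 -c "
from h import *
go(466,-274,52,81)"
```

```text
time: 3.68
eef_pos: [464.3, -276.0, 60.8]
tcp_rot: [-0.246, -3.13, 0.001]
force: [0.2, 0.2, 0.5]
opening: 85.3
grip_force: 0.0
shift cm [-0.14  0.23  4.58]
tool y yaw deg 81.0 tool z [-0.002 -0.    -1.   ]
turn: wz units -0.0 q6 -1.4824263867533425
```

```bash
python3 -m inch '[[-0.1,0.2,2,0,0,0],[-0.1,0.2,4.5,0,0,0],[-0.1,0.2,4.5,0,0,0]]'; python3 -m inch '[[0,0,0,0,0,0],[0,0,0,0,0,0],[0,0,0,0,0,0],[0,0,0,0,0,0],[0,0,0,0,0,0],[0,0,0,0,0,0],[0,0,0,0,0,0],[0,0,0,0,0,0]]' 1; python3 -m inch '[[0,0,-1,0,0,0],[0,0,-3,0,0,0],[0,0,-5,0,0,0],[0,0,-5,0,0,0]]'
```

```text
time: 3.93
eef_pos: [465.2, -273.3, 14.5]
tcp_rot: [-0.248, -3.129, -0.002]
force: [-1.6, -0.5, -0.8]
opening: 85.2
grip_force: 0.0
time: 4.6
eef_pos: [466.7, -274.7, 17.1]
tcp_rot: [0.246, 3.131, -0.002]
force: [-1.1, -1.3, 5.9]
opening: 8.6
grip_force: 59.5
time: 4.93
eef_pos: [468.4, -274.8, 70.0]
tcp_rot: [0.246, 3.126, -0.003]
force: [0.3, -0.4, -1.3]
opening: 8.6
grip_force: 58.7
```

```bash
python3 -m inch '[[0,0,-2,0,0,0],[0,0,-5,0,0,0],[0,0,-8,0,0,0],[0,0,-12,0,0,0],[0,0,-16,0,0,0],[0,0,-16,0,0,0],[0,0,-16,0,0,0]]'
python3 - <<'E'
from meas import *
go(556,270,262,81)
im,d,P=cam('side')
print('tub',rect(P,(370,540,-430,-300),150,300),r.observe()['grip_force'])
E
```

```text
time: 5.52
eef_pos: [467.3, -273.9, 227.9]
tcp_rot: [0.247, 3.127, 0.0]
force: [-0.3, -0.3, -4.0]
opening: 8.6
grip_force: 58.9
shift cm [-0.23 55.1   0.32]
tool y yaw deg 81.0 tool z [ 0.005 -0.    -1.   ]
turn: wz units -0.0 q6 -1.4864192319725
tub (437, ((454.1155090332031, -344.8963928222656), (96.97122955322266, 120.55668640136719), 84.09878540039062), np.float64(241.7), array([ 390., -396.,  211.]), array([ 518., -300.,  258.])) 58.86501431465149
```

```bash
python3 -m inch '[[0,2,0,0,0,0],[0,5,0,0,0,0],[0,8.5,0,0,0,0],[0,12,0,0,0,0],[0,15.5,0,0,0,0],[0,19,0,0,0,0],[0,22.5,0,0,0,0],[0,26,0,0,0,0],[0,29.5,0,0,0,0],[0,33,0,0,0,0]]';python3 -m inch '[[0,3.5,0,0,0,0],[0,7,0,0,0,0],[0,10.5,0,0,0,0],[0,14,0,0,0,0],[0,17,0,0,0,0],[0,20,0,0,0,0],[-0.2,22,0,0,0,0],[-0.2,22,0,0,0,0],[-0.2,22,0,0,0,0]]'
python3 - <<'E'
from meas import *
go(553,261,55,81)
im,d,P=cam('side')
print('tub',rect(P,(450,640,110,300),190,258),r.observe()['grip_force'])
cv2.imwrite('pics/s2.png',im)
im,d,P=cam('top')
cv2.imwrite('pics/t2.png',im);print(rect(P,(380,700,60,300),8,90)); print(rect(P,(380,700,150,300),200,300))
E
```

```text
time: 6.4
eef_pos: [516.5, 53.7, 223.5]
tcp_rot: [-0.247, -3.127, 0.002]
force: [1.6, -0.4, -2.0]
opening: 9.1
grip_force: 38.9
time: 7.15
eef_pos: [553.2, 269.6, 222.5]
tcp_rot: [-0.244, -3.127, 0.005]
force: [0.4, -0.1, -2.8]
opening: 9.0
grip_force: 64.0
shift cm [-0.21 -0.77 20.46]
tool y yaw deg 81.1 tool z [-0.005 -0.003 -1.   ]
turn: wz units 0.01 q6 -2.4329021680648717
tub (2227, ((543.8021850585938, 212.51715087890625), (129.87130737304688, 118.22708892822266), 80.83475494384766), np.float64(229.2), array([477., 146., 204.]), array([610., 279., 258.])) 63.95192742347717
(597, ((526.3878784179688, 155.20384216308594), (206.3506622314453, 323.34539794921875), 82.25003051757812), np.float64(14.0), array([380.,  60.,   8.]), array([699., 279.,  90.]))
(2554, ((545.5795288085938, 216.6844940185547), (139.31381225585938, 116.82991790771484), 80.84295654296875), np.float64(215.5), array([478., 150., 205.]), array([610., 287., 300.]))
```

View pics/s2.png

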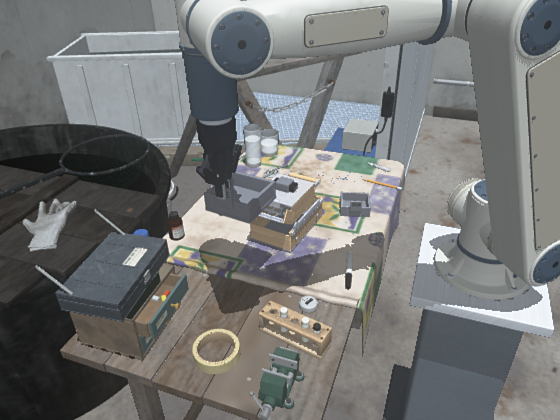

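```bash
python3 -m inch '[[0,0,2,0,0,0],[0,0,5,0,0,0],[0,0,8.5,0,0,0],[0,0,12,0,0,0],[0,0,15.5,0,0,0],[0,0,18,0,0,0],[0,0,19.5,0,0,0],[0,0,20,0,0,0],[0,0,20,0,0,0],[0,0,20,0,0,0]]'; python3 -c "
from h import *
go(547,222,54,81)"
```

```text
time: 8.08
eef_pos: [555.2, 268.6, 27.3]
tcp_rot: [0.248, 3.13, 0.001]
force: [0.8, 0.7, -2.4]
opening: 8.5
grip_force: 64.0
shift cm [ 0.07 -4.73  1.02]
tool y yaw deg 81.0 tool z [ 0.001  0.001 -1.   ]
turn: wz units -0.01 q6 -2.432964512556171
```

```bash
python3 -m inch '[[0,-1.2,0.6,0,0,0],[0,-2.4,0.6,0,0,0],[0,-3.6,0.6,0,0,0],[0,-4.7,0.6,0,0,0],[0,-4.7,1,0,0,0],[0,-4.7,1.1,0,0,0],[0,-4.7,1.1,0,0,0],[0,-4.7,1.1,0,0,0]]';python3 -m inch '[[0,0,0,0,0,0],[0,0,0,0,0,0],[0,0,0,0,0,0],[0,0,0,0,0,0],[0,0,0,0,0,0],[0,0,0,0,0,0]]' 0; python3 -m inch '[[0,0,-3,0,0,0],[0,0,-7,0,0,0],[0,0,-11,0,0,0],[0,0,-15,0,0,0],[0,0,-19,0,0,0],[0,0,-23,0,0,0],[0,0,-23,0,0,0],[0,0,-23,0,0,0]]'
python3 - <<'E'
from meas import *
im,d,P=cam('side')
print('tub rim',rect(P,(400,660,75,270),38,50))
print('tab',rect(P,(400,660,150,270),66,84))
go(512,4,220,171)
E
```

```text
time: 8.75
eef_pos: [547.8, 221.3, 17.0]
tcp_rot: [0.246, 3.13, -0.002]
force: [-1.9, -4.6, 6.3]
opening: 8.4
grip_force: 65.5
time: 9.25
eef_pos: [547.1, 222.6, 15.0]
tcp_rot: [0.247, 3.132, 0.0]
force: [0.1, 0.1, -0.8]
opening: 80.3
grip_force: 0.0
time: 9.92
eef_pos: [548.3, 223.2, 248.2]
tcp_rot: [0.247, 3.127, 0.006]
force: [-0.4, 0.3, -1.7]
opening: 85.8
grip_force: 0.0
tub rim (668, ((557.3865966796875, 142.33946228027344), (165.1013946533203, 168.3495330810547), 79.82672882080078), np.float64(43.8), array([461.,  76.,  38.]), array([652., 222.,  50.]))
tab (88, ((595.4476318359375, 212.95506286621094), (12.262116432189941, 43.70097351074219), 80.19204711914062), np.float64(74.6), array([575., 204.,  66.]), array([617., 222.,  79.]))
shift cm [  0.05 -22.18   6.24]
tool y yaw deg 81.0 tool z [ 0.001  0.002 -1.   ]
turn: wz units 15.0 q6 -2.3789428291477916
```

```bash
python3 -c "
from h import *
go(595.5,213,54,80.5)"
```

```text
shift cm [-4.9  -0.26 22.88]
tool y yaw deg 81.0 tool z [ 0.001  0.002 -1.   ]
turn: wz units 0.08 q6 -2.3789428291477916
```

```bash
python3 -m inch '[[-3,-0.2,2,0,0,0],[-4.9,-0.2,6,0,0,0],[-4.9,-0.2,10,0,0,0],[-4.9,-0.2,14,0,0,0],[-4.9,-0.2,18,0,0,0],[-4.9,-0.2,21,0,0,0],[-4.9,-0.2,22.9,0,0,0],[-4.9,-0.2,22.9,0,0,0],[-4.9,-0.2,22.9,0,0,0]]' 0;python3 -m inch '[[0,0,0,0,0,0],[0,0,0,0,0,0],[0,0,0,0,0,0],[0,0,0,0,0,0],[0,0,0,0,0,0],[0,0,0,0,0,0],[0,0,0,0,0,0],[0,0,0,0,0,0]]' 1; python3 -m inch '[[0,0,-0.4,0,0,0],[1.2,0.2,-0.4,0,0,0],[2.4,0.3,-0.4,0,0,0],[3.6,0.3,-0.4,0,0,0],[4.8,0.3,-0.4,0,0,0],[4.9,0.3,0,0,0,0],[4.9,0.3,0.1,0,0,0],[4.9,0.3,0.1,0,0,0]]'
python3 - <<'E'
from meas import *
im,d,P=cam('side')
print('tub rim',rect(P,(400,660,125,270),38,50))
go(547,222,54,81)
E
```

```text
time: 10.72
eef_pos: [593.9, 211.9, 14.4]
tcp_rot: [-0.247, -3.129, 0.005]
force: [0.7, -0.1, 1.0]
opening: 85.4
grip_force: 0.0
time: 11.38
eef_pos: [595.4, 212.7, 16.8]
tcp_rot: [0.247, 3.131, 0.0]
force: [-0.5, -0.8, 4.6]
opening: 8.5
grip_force: 60.1
time: 12.05
eef_pos: [545.6, 224.1, 16.8]
tcp_rot: [-0.246, -3.13, -0.001]
force: [-12.4, 2.4, 15.7]
opening: 8.9
grip_force: 61.8
tub rim (282, ((537.2102661132812, 173.95407104492188), (115.22113037109375, 116.84664154052734), 81.10194396972656), np.float64(44.1), array([471., 125.,  38.]), array([601., 233.,  50.]))
shift cm [-0.17 -0.19 -0.02]
tool y yaw deg 81.0 tool z [-0.002  0.001 -1.   ]
turn: wz units 0.0 q6 -2.3801133944592103
```

```bash
python3 -m inch '[[0,0,0,0,0,0],[0,0,0,0,0,0],[0,0,0,0,0,0],[0,0,0,0,0,0],[0,0,-3,0,0,0],[0,0,-7,0,0,0],[0,0,-11,0,0,0],[0,0,-15,0,0,0],[0,0,-19,0,0,0],[0,0,-19,0,0,0]]' 0; python3 -m inch '[[0,-3,0,0,0,-1.1],[0,-6,0,0,0,-2.2],[0,-9,0,0,0,-3.3],[0,-12,0,0,0,-4.4],[0,-15,0,0,0,-5.5],[0,-18,0,0,0,-6.6],[0,-20,0,0,0,-7.7],[0,-22,0,0,0,-8.8],[0,-22,0,0,0,-9.9],[0,-22,0,0,0,-11]]'; python3 -m inch '[[0,0,0,0,0,-1],[0,0,0,0,0,-2],[0,0,0,0,0,-3],[0,0,0,0,0,-4],[0,0,0,0,0,-4],[0,0,0,0,0,-4]]';  python3 - <<'E'
from meas import *
go(512.5,4,138,171)
im,d,P=cam('side')
cv2.imwrite('pics/c4.png',cv2.resize(im[130:260,170:360],None,fx=4,fy=4,interpolation=cv2.INTER_CUBIC))
print('tub',rect(P,(460,660,132,270),38,50))
print('tab',rect(P,(400,660,150,270),66,84))
print('housing',rect(P,(420,620,-90,140),158,172))
E
```

```text
time: 12.93
eef_pos: [551.5, 224.2, 214.7]
tcp_rot: [0.246, 3.118, 0.011]
force: [-0.1, -0.6, 1.9]
opening: 85.7
grip_force: 0.0
time: 13.77
eef_pos: [512.6, 4.8, 205.0]
tcp_rot: [1.503, -2.759, 0.0]
force: [-0.4, -0.7, -0.2]
opening: 85.5
grip_force: 0.0
time: 14.27
eef_pos: [512.8, 6.0, 204.8]
tcp_rot: [2.036, -2.392, -0.0]
force: [0.6, -1.0, 0.5]
opening: 85.4
grip_force: 0.0
shift cm [ 2.000e-01 -1.000e-02  1.038e+01]
tool y yaw deg 170.8 tool z [-0. -0. -1.]
turn: wz units -0.04 q6 -0.47836848473683785
tub (346, ((537.490966796875, 177.7220458984375), (106.10771179199219, 118.96844482421875), 82.29845428466797), np.float64(43.8), array([472., 132.,  38.]), array([601., 232.,  50.]))
tab (96, ((546.4910888671875, 225.25759887695312), (12.655714988708496, 43.770103454589844), 74.8282241821289), np.float64(74.0), array([525., 218.,  66.]), array([568., 234.,  80.]))
housing (115, ((510.7988586425781, 5.5181732177734375), (39.12696075439453, 61.06666564941406), 79.95855712890625), np.float64(161.3), array([481., -17., 158.]), array([542.,  25., 164.]))
```

View pics/c4.png

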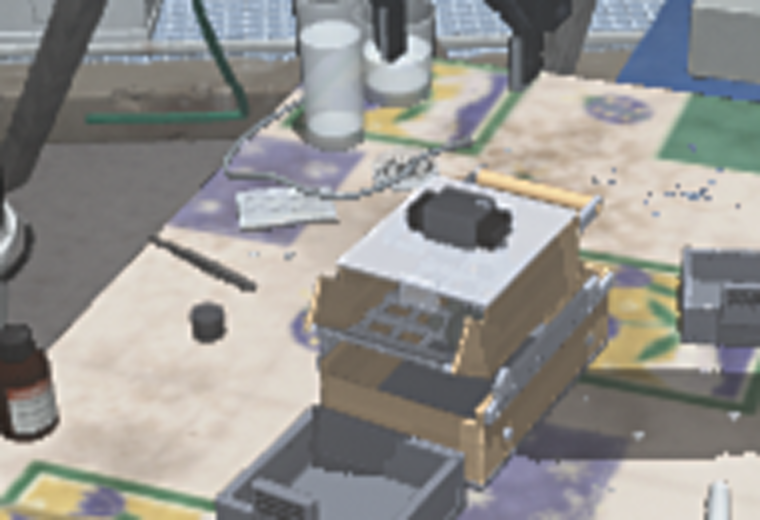

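```bash
python3 -m inch '[[0.1,0,3,0,0,0],[0.1,0,6,0,0,0],[0.1,0,9,0,0,0],[0.1,0,10.4,0,0,0],[0.1,0,10.4,0,0,0],[0.1,0,10.4,0,0,0]]'; python3 -m inch '[[0,0,0,0,0,0],[0,0,0,0,0,0],[0,0,0,0,0,0],[0,0,0,0,0,0],[0,0,0,0,0,0],[0,0,0,0,0,0]]' 1; python3 -m inch '[[0,0,-0.5,0,0,0],[0,0,-1.5,0,0,0],[0,0,-3,0,0,0],[0,0,-4,0,0,0],[0,0,-4,0,0,0],[0,0,-4,0,0,0]]'
python3 - <<'E'
from meas import *
im,d,P=cam('side')
print('lid',rect(P,(420,620,-90,140),166,182))
E
```

```text
time: 14.82
eef_pos: [512.5, 4.9, 101.1]
tcp_rot: [2.037, -2.39, 0.0]
force: [0.5, 0.5, 1.0]
opening: 85.4
grip_force: 0.0
time: 15.32
eef_pos: [514.0, 5.1, 104.4]
tcp_rot: [-2.038, 2.386, -0.005]
force: [-4.0, 0.8, 14.2]
opening: 39.8
grip_force: 59.8
time: 15.82
eef_pos: [512.8, 5.4, 141.4]
tcp_rot: [-2.039, 2.389, -0.0]
force: [-0.9, -0.7, -2.1]
opening: 39.4
grip_force: 61.5
lid (840, ((511.40802001953125, 4.580009460449219), (137.40264892578125, 113.63862609863281), 80.51386260986328), np.float64(172.4), array([448., -70., 167.]), array([577.,  78., 182.]))
```

```bash
python3 -m inch '[[0,0,-3,0,0,0],[0,0,-5,0,0,0],[3,0,-5,0,0,0],[6.5,0,-5,0,0,0],[10,0,-5,0,0,0],[13.5,0,-5,0,0,0],[17,0,-5,0,0,0],[20.5,0,-5,0,0,0],[24,0,-5,0,0,0],[27,0,-3,0,0,0]]'; python3 -m inch '[[2.5,0,2,0,0,0],[5,0,5,0,0,0],[5,0,8,0,0,0],[5,0,11,0,0,0],[5,0,14,0,0,0],[5,0,15.5,0,0,0],[5,0,15.5,0,0,0],[5,0,15.5,0,0,0]]'; python3 -c "
from h import *
go(465,-310,32,171)"
```

```text
time: 16.7
eef_pos: [471.2, -264.6, 173.6]
tcp_rot: [-2.038, 2.388, -0.009]
force: [1.0, -0.5, -1.0]
opening: 39.3
grip_force: 61.5
time: 17.37
eef_pos: [461.4, -310.7, 15.1]
tcp_rot: [2.039, -2.388, -0.004]
force: [0.4, -1.0, -0.3]
opening: 39.5
grip_force: 61.5
shift cm [-0.12 -0.35  2.01]
tool y yaw deg 171.0 tool z [-0.003  0.001 -1.   ]
turn: wz units -0.0 q6 0.15365470270373988
```

```bash
python3 -m inch '[[0,0,1,0,0,0],[0,0,1.8,0,0,0],[0,0,2.1,0,0,0],[0,0,2.1,0,0,0]]'; python3 -m inch '[[0,0,0,0,0,0],[0,0,0,0,0,0],[0,0,0,0,0,0],[0,0,0,0,0,0],[0,0,0,0,0,0]]' 0; python3 -m inch '[[0,0,-4,0,0,0],[0,0,-8,0,0,0],[0,0,-12,0,0,0],[0,0,-16,0,0,0],[0,0,-19,0,0,0],[0,0,-19,0,0,0]]'
python3 - <<'E'
from meas import *
im,d,P=cam('side')
print('lid',rect(P,(370,560,-410,-220),17,30))
print('hous',rect(P,(370,560,-410,-220),44,60))
print('handle',rect(P,(400,620,-135,-88),108,125))
print('tab',rect(P,(400,660,150,270),66,84))
cv2.imwrite('pics/c5.png',cv2.resize(im[140:260,190:340],None,fx=5,fy=5,interpolation=cv2.INTER_CUBIC))
go(494.5,-107,200,81)
E
```

```text
time: 17.7
eef_pos: [461.9, -310.6, -5.5]
tcp_rot: [2.04, -2.389, -0.002]
force: [0.4, 0.4, -0.9]
opening: 39.8
grip_force: 61.5
time: 18.12
eef_pos: [462.8, -311.1, -4.4]
tcp_rot: [-2.04, 2.389, -0.002]
force: [0.2, -0.3, -0.5]
opening: 85.4
grip_force: 0.0
time: 18.62
eef_pos: [465.5, -313.3, 193.4]
tcp_rot: [-2.037, 2.385, -0.021]
force: [-0.2, -0.5, 1.4]
opening: 85.5
grip_force: 0.0
lid (476, ((460.86529541015625, -308.91754150390625), (140.10235595703125, 112.1329574584961), 80.65653991699219), np.float64(25.1), array([ 397., -380.,   21.]), array([ 523., -232.,   30.]))
hous (109, ((460.7642822265625, -308.8995361328125), (42.27061080932617, 66.25708770751953), 64.26896667480469), np.float64(49.4), array([ 428., -339.,   44.]), array([ 492., -288.,   55.]))
handle (156, ((495.14453125, -99.38050842285156), (26.885478973388672, 101.60869598388672), 81.37338256835938), np.float64(116.2), array([ 444., -120.,  109.]), array([546., -90., 121.]))
tab (93, ((546.103515625, 225.47494506835938), (12.54720687866211, 43.69284439086914), 80.69527435302734), np.float64(74.7), array([525., 217.,  66.]), array([568., 232.,  79.]))
shift cm [-20.72   0.27   2.61]
tool y yaw deg 171.0 tool z [ 0.008 -0.004 -1.   ]
turn: wz units 15.0 q6 0.15365339341212958
```

View pics/c5.png

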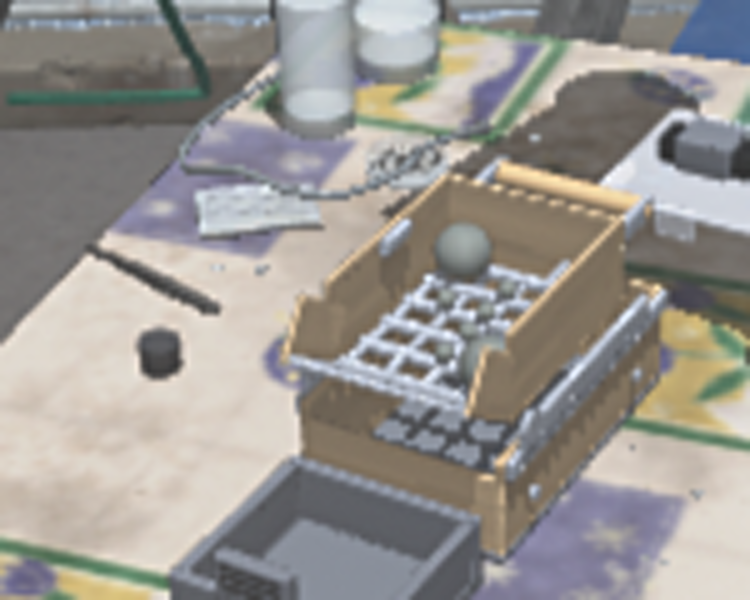

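```bash
python3 -m inch '[[-2,0,0,0,0,1.1],[-4,0,0,0,0,2.2],[-6,0,0,0,0,3.3],[-8,0,0,0,0,4.4],[-10.5,0,0,0,0,5.5],[-13,0,0,0,0,6.6],[-15.5,0,0,0,0,7.7],[-18,0,0,0,0,8.8],[-20.5,0.2,0,0,0,9.9],[-20.7,0.2,0,0,0,11]]' 0.53; python3 -m inch '[[0,0,0,0,0,1],[0,0,0,0,0,2],[0,0,0,0,0,3],[0,0,0,0,0,4],[0,0,0,0,0,4],[0,0,0,0,0,4]]';  python3 - <<'E'
from meas import *
go(494.5,-107,95,81)
im,d,P=cam('top')
print('handle',rect(P,(430,560,-135,-88),108,125))
E
```

```text
time: 19.5
eef_pos: [492.7, -102.9, 184.2]
tcp_rot: [0.405, -3.114, -0.002]
force: [0.8, -0.6, -0.0]
opening: 40.1
grip_force: 0.0
time: 20.0
eef_pos: [492.5, -106.1, 184.5]
tcp_rot: [-0.242, -3.131, 0.0]
force: [0.2, -0.9, -0.3]
opening: 40.1
grip_force: 0.0
shift cm [-0.23 -0.06 12.65]
tool y yaw deg 81.2 tool z [-0.001  0.    -1.   ]
turn: wz units 0.03 q6 -1.824375746363665
handle (135, ((477.7647705078125, -102.61891174316406), (17.78925132751465, 66.46248626708984), 78.25340270996094), np.float64(117.4), array([ 444., -115.,  110.]), array([509., -89., 123.]))
```

```bash
python3 -m inch '[[-0.2,0,3,0,0,0],[-0.2,0,6,0,0,0],[-0.2,0,9,0,0,0],[-0.2,0,12,0,0,0],[-0.2,0,12.6,0,0,0],[-0.2,0,12.6,0,0,0]]'; python3 -m inch '[[0,0,0,0,0,0],[0,0,0,0,0,0],[0,0,0,0,0,0],[0,0,0,0,0,0],[0,0,0,0,0,0]]' 1; python3 -m inch '[[0,-0.5,0,0,0,0],[0,-1,0,0,0,0],[0,-1,0,0,0,0],[0,-1,0,0,0,0]]'
```

```text
time: 20.55
eef_pos: [493.1, -106.6, 57.3]
tcp_rot: [-0.244, -3.127, 0.001]
force: [-0.7, -0.1, 1.1]
opening: 40.3
grip_force: 0.0
time: 20.97
eef_pos: [496.6, -106.6, 61.3]
tcp_rot: [0.246, 3.127, -0.0]
force: [-0.8, -0.2, 7.0]
opening: 11.9
grip_force: 58.8
time: 21.3
eef_pos: [494.9, -117.0, 61.3]
tcp_rot: [0.246, 3.128, -0.001]
force: [-1.2, -1.2, 5.9]
opening: 11.9
grip_force: 58.9
```

```bash
python3 -m inch '[[0,-1.5,0,0,0,0],[0,1.5,0,0,0,0],[0,-1.5,0,0,0,0],[0,1.5,0,0,0,0],[0,-1.5,0,0,0,0],[0,1.5,0,0,0,0],[0,-1.5,0,0,0,0],[0,1.5,0,0,0,0],[0,-1.5,0,0,0,0],[0,1.5,0,0,0,0]]';python3 -m inch '[[0,-3,0,0,0,0],[0,0,0,0,0,0],[0,-3,0,0,0,0],[0,0,0,0,0,0],[0,-3,0,0,0,0],[0,0,0,0,0,0],[0,-3,0,0,0,0],[0,0,0,0,0,0],[0,-1.5,0,0,0,0],[0,-1.5,0,0,0,0]]';python3 - <<'E'
from meas import *
im,d,P=cam('side')
cv2.imwrite('pics/c6.png',cv2.resize(im[170:260,230:340],None,fx=6,fy=6,interpolation=cv2.INTER_CUBIC))
E
```

```text
time: 22.13
eef_pos: [496.1, -109.2, 61.3]
tcp_rot: [0.257, 3.127, -0.006]
force: [2.2, -2.1, 5.3]
opening: 11.8
grip_force: 62.4
time: 22.97
eef_pos: [494.9, -117.2, 61.3]
tcp_rot: [0.245, 3.128, -0.001]
force: [-0.2, -0.9, 6.9]
opening: 12.1
grip_force: 63.5
```

View pics/c6.png

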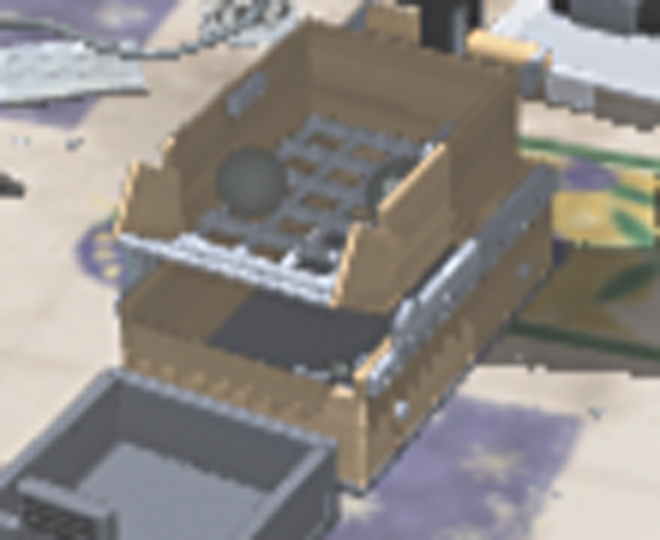

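```bash
python3 -m inch '[[0,-2,0,0,0,0],[0,0.3,0,0,0,0],[0,2,0,0,0,0],[0,-0.3,0,0,0,0],[0,-2.2,0,0,0,0],[0,0.3,0,0,0,0],[0,2.2,0,0,0,0],[0,-0.3,0,0,0,0],[0,-2.2,0,0,0,0],[0,0,0,0,0,0]]';python3 -m inch '[[0,2.2,0,0,0,0],[0,-0.3,0,0,0,0],[0,-2.2,0,0,0,0],[0,1.5,0,0,0,0],[0,-1.5,0,0,0,0],[0,1.5,0,0,0,0],[0,-1.5,0,0,0,0],[0,1.5,0,0,0,0],[0,-1.5,0,0,0,0],[0,0,0,0,0,0]]';python3 -m inch '[[0,1.7,0,0,0,0],[0,-1.7,0,0,0,0],[0,1.7,0,0,0,0],[0,-1.7,0,0,0,0],[0,1.7,0,0,0,0],[0,-1.7,0,0,0,0],[0,1.7,0,0,0,0],[0,-1.7,0,0,0,0],[0,0.6,0,0,0,0],[0,1.8,0,0,0,0]]';python3 -m inch '[[0,0,0,0,0,0],[0,0,0,0,0,0],[0,0,0,0,0,0]]';python3 - <<'E'
from meas import *
im,d,P=cam('side');im2,d,P2=cam('top')
a=cv2.resize(im[170:260,230:340],None,fx=5,fy=5,interpolation=cv2.INTER_CUBIC)
b=cv2.resize(im2[185:275,240:290],None,fx=5,fy=5,interpolation=cv2.INTER_CUBIC)
cv2.imwrite('pics/c7.png',np.hstack([a,b]))
E
```

```text
time: 23.85
eef_pos: [494.2, -121.3, 61.3]
tcp_rot: [0.251, 3.128, -0.005]
force: [-0.5, 0.0, 7.9]
opening: 11.5
grip_force: 63.9
time: 24.68
eef_pos: [494.4, -119.6, 61.3]
tcp_rot: [0.246, 3.128, -0.004]
force: [0.0, -0.5, 7.0]
opening: 11.3
grip_force: 63.9
time: 25.52
eef_pos: [497.7, -99.6, 61.3]
tcp_rot: [0.25, 3.127, -0.001]
force: [-0.2, -0.9, 7.0]
opening: 11.5
grip_force: 63.8
time: 25.77
eef_pos: [498.0, -98.2, 61.3]
tcp_rot: [0.245, 3.127, 0.0]
force: [-0.4, 1.2, 7.0]
opening: 11.7
grip_force: 63.9
```

View pics/c7.png

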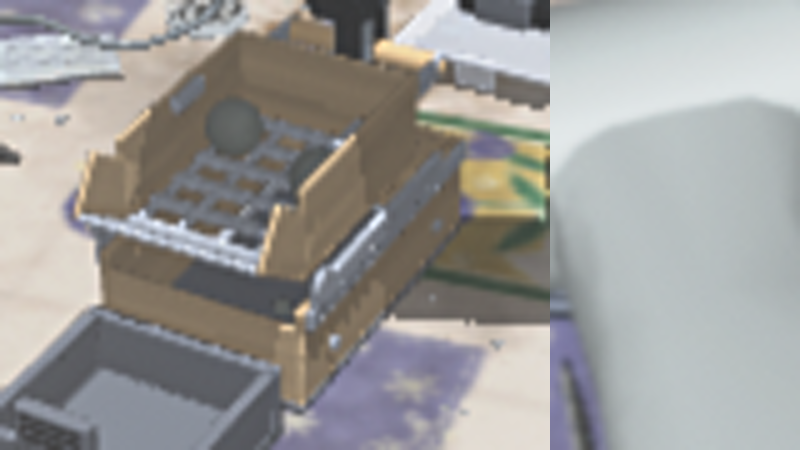

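```bash
python3 -m inch '[[0,-1.2,0,0,0,0],[0,-3.8,0,0,0,0],[0,-1.2,0,0,0,0],[0,-3.8,0,0,0,0],[0,-1.2,0,0,0,0],[0,-3.8,0,0,0,0],[0,-1.2,0,0,0,0],[0,-3.8,0,0,0,0],[0,-1.2,0,0,0,0],[0,-2,0,0,0,0]]';python3 -m inch '[[0,2,0,0,0,0],[0,-1.4,0,0,0,0],[0,2,0,0,0,0],[0,-1.4,0,0,0,0],[0,2,0,0,0,0],[0,-1.4,0,0,0,0],[0,2,0,0,0,0],[0,-1.4,0,0,0,0],[0,2,0,0,0,0],[0,0,0,0,0,0]]';python3 -m inch '[[0,-2,0,0,0,0],[0,1.8,0,0,0,0],[0,-2,0,0,0,0],[0,1.8,0,0,0,0],[0,-2,0,0,0,0],[0,1.8,0,0,0,0],[0,-2,0,0,0,0],[0,1.8,0,0,0,0],[0,-2,0,0,0,0],[0,1,0,0,0,0]]';python3 -m inch '[[0,0,0,0,0,0],[0,0,0,0,0,0],[0,0,0,0,0,0]]'; python3 -m inch '[[0,0,0,0,0,0],[0,0,0,0,0,0],[0,0,0,0,0,0],[0,0,-3,0,0,0],[0,0,-7,0,0,0],[0,-3,-11,0,0,0],[0,-7,-12,0,0,0],[0,-11,-12,0,0,0],[0,-15,-12,0,0,0],[0,-19,-12,0,0,0]]' 0.53;python3 - <<'E'
from meas import *
im,d,P=cam('side');im2,d2,P2=cam('top')
a=cv2.resize(im[170:260,240:330],None,fx=5,fy=5,interpolation=cv2.INTER_CUBIC)
b=cv2.resize(im2[185:275,240:310],None,fx=5,fy=5,interpolation=cv2.INTER_CUBIC)
cv2.imwrite('pics/c8.png',np.hstack([a,b])); np.save('top8.npy',P2)
E
```

```text
time: 26.7
eef_pos: [495.0, -116.6, 61.3]
tcp_rot: [0.246, 3.127, 0.002]
force: [-1.3, 0.8, 8.0]
opening: 11.9
grip_force: 63.9
time: 27.53
eef_pos: [495.4, -114.1, 61.3]
tcp_rot: [0.242, 3.128, 0.004]
force: [-1.5, 1.1, 7.5]
opening: 11.7
grip_force: 63.9
time: 28.37
eef_pos: [494.7, -117.3, 61.5]
tcp_rot: [0.258, 3.127, -0.007]
force: [2.1, -4.2, 1.1]
opening: 11.6
grip_force: 63.5
time: 28.62
eef_pos: [496.3, -108.7, 61.3]
tcp_rot: [0.246, 3.128, -0.001]
force: [-1.0, -0.3, 6.8]
opening: 11.2
grip_force: 64.1
time: 29.45
eef_pos: [464.5, -296.6, 179.6]
tcp_rot: [0.246, 3.131, 0.0]
force: [1.3, 0.4, -0.8]
opening: 40.0
grip_force: 0.0
```

View pics/c8.png

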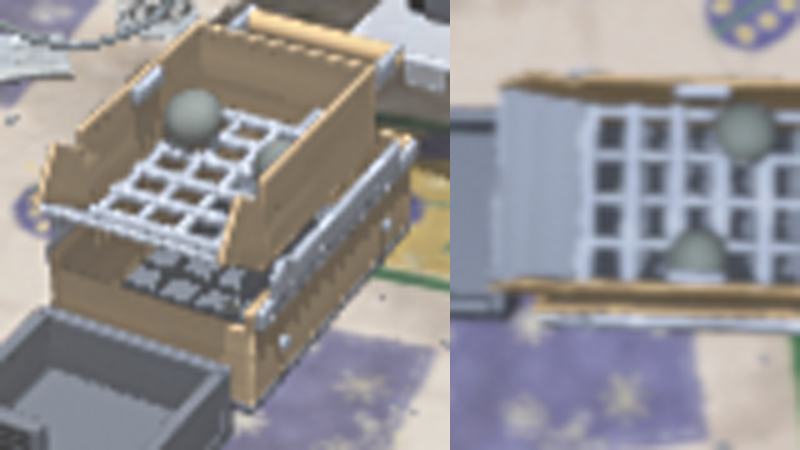

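Run:
```python
from meas import *
im2,d2,P=cam('top');a=cv2.resize(im2[195:265,240:345],None,fx=5,fy=5,interpolation=cv2.INTER_CUBIC)
im,d,Q=cam('side');b=cv2.resize(im[160:230,240:340],None,fx=5.25,fy=5,interpolation=cv2.INTER_CUBIC)
cv2.imwrite('pics/c9.png',np.vstack([a,b[:240]])) if False else cv2.imwrite('pics/c9.png',a)
o=np.array([512,4]);ex=np.array([.156,.988]);ey=np.array([-.988,.156])
for n,A in(('top',P),('side',Q)):
    u=(A[...,:2]-o)@ex;v=(A[...,:2]-o)@ey
    m=(u>-60)&(u<75)&(abs(v)<46)&(A[...,2]>86)&(A[...,2]<125)
    k,l,st,c=cv2.connectedComponentsWithStats(m.astype(np.uint8))
    for i in range(1,k):
        if st[i,4]>2: print(n,c[i].round(),st[i,4],u[l==i].mean().round(),v[l==i].mean().round(),A[l==i][:,2].max().round())
```

```text
top [262. 223.] 102 71.0 -2.0 94.0
top [299. 211.] 109 -27.0 -32.0 115.0
top [290. 235.] 89 -3.0 31.0 115.0
side [278. 193.] 102 -19.0 -30.0 113.0
side [294. 201.] 33 4.0 29.0 123.0
```

View pics/c9.png

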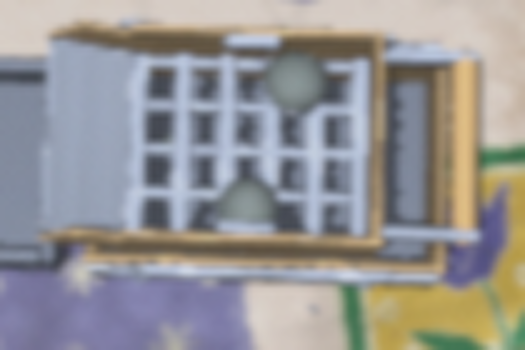

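```bash
python3 -m inch '[[0,4,0,0,0,0],[0,8,0,0,0,0],[0,12,0,0,0,0],[0,16,0,0,0,0],[0,19,0,0,0,0],[0,19,0,0,0,0],[0,19,4,0,0,0],[0,19,8,0,0,0],[0,19,12,0,0,0],[0,19,12,0,0,0]]' 0.53;python3 -m inch '[[0,0,0,0,0,0],[0,0,0,0,0,0],[0,0,0,0,0,0],[0,0,0,0,0,0],[0,0,0,0,0,0]]' 1;python3 -m inch '[[0,-2.5,0,0,0,0],[0,0.6,0,0,0,0],[0,-2.5,0,0,0,0],[0,0.6,0,0,0,0],[0,-2.5,0,0,0,0],[0,0.6,0,0,0,0],[0,-2.5,0,0,0,0],[0,0.6,0,0,0,0],[0,-2.5,0,0,0,0],[0,0.6,0,0,0,0]]';python3 -m inch '[[0,0,0,0,0,0],[0,0,0,0,0,0],[0,0,0,0,0,0]]'
python3 - <<'E'
from meas import *
im,d,Q=cam('side')
o=np.array([512,4]);ex=np.array([.156,.988]);ey=np.array([-.988,.156])
u=(Q[...,:2]-o)@ex;v=(Q[...,:2]-o)@ey
m=(u>-60)&(u<75)&(abs(v)<46)&(Q[...,2]>86)&(Q[...,2]<125)
k,l,st,c=cv2.connectedComponentsWithStats(m.astype(np.uint8))
for i in range(1,k):
    if st[i,4]>2: print(c[i].round(),st[i,4],u[l==i].mean().round(),v[l==i].mean().round())
p=r.observe()['eef_pos'][:2]-o;print(p@ex,p@ey)
print('tab',rect(Q,(400,660,150,270),66,84))
E
```

```text
time: 30.48
eef_pos: [489.2, -105.7, 52.3]
tcp_rot: [-0.245, -3.12, -0.001]
force: [-1.1, 0.4, 0.2]
opening: 39.8
grip_force: 0.0
time: 30.9
eef_pos: [496.4, -107.4, 61.6]
tcp_rot: [0.246, 3.127, 0.0]
force: [-0.9, 0.9, 6.9]
opening: 11.6
grip_force: 59.1
time: 31.73
eef_pos: [495.9, -109.9, 61.6]
tcp_rot: [0.258, 3.127, -0.007]
force: [1.8, -2.5, 5.0]
opening: 11.8
grip_force: 62.4
time: 31.98
eef_pos: [497.4, -101.5, 61.6]
tcp_rot: [0.246, 3.127, 0.0]
force: [-1.4, 0.8, 7.2]
opening: 11.7
grip_force: 62.7
[293. 187.] 147 -58.0 -4.0
[292. 183.] 6 -59.0 -10.0
[282. 188.] 10 -58.0 -42.0
[269. 203.] 112 36.0 -29.0
[288. 206.] 41 36.0 29.0
-106.49007707626443 -2.0494814015082046
tab (95, ((546.9419555664062, 224.7144775390625), (12.706709861755371, 44.33074951171875), 74.19235229492188), np.float64(73.9), array([525., 213.,  66.]), array([567., 233.,  80.]))
```

```bash
python3 -m inch '[[0,0.35,-1.5,0,0,0],[0,0.84,-3,0,0,0],[0,1.45,-4.4,0,0,0],[0,2.2,-5.8,0,0,0],[0,3.05,-7.1,0,0,0],[0,4,-8.35,0,0,0],[0,4.55,-8.95,0,0,0],[0,5.1,-9.5,0,0,0],[0,5.65,-10,0,0,0],[0,6.24,-10.5,0,0,0]]'; python3 -m inch '[[0,0.6,-0.45,0,0,0],[0,1.25,-0.9,0,0,0],[0,1.9,-1.35,0,0,0],[0,2.56,-1.75,0,0,0],[0,3.2,-2.1,0,0,0],[0,3.2,-2.1,0,0,0],[0,3.2,-2.1,0,0,0],[0,3.2,-2.1,0,0,0],[0,3.2,-2.1,0,0,0],[0,3.2,-2.1,0,0,0]]'
python3 - <<'E'
from meas import *
im,d,P=cam('side');a=cv2.resize(im[140:270,190:340],None,fx=5,fy=4.5,interpolation=cv2.INTER_CUBIC);cv2.imwrite('pics/c10.png',a)
E
```

```text
time: 32.87
eef_pos: [506.9, -39.8, 164.8]
tcp_rot: [0.247, 3.129, -0.0]
force: [7.6, -1.3, -5.0]
opening: 11.3
grip_force: 58.4
time: 33.7
eef_pos: [511.9, -9.8, 186.9]
tcp_rot: [0.247, 3.127, -0.003]
force: [4.0, -5.2, 4.4]
opening: 11.4
grip_force: 59.1
```

View pics/c10.png

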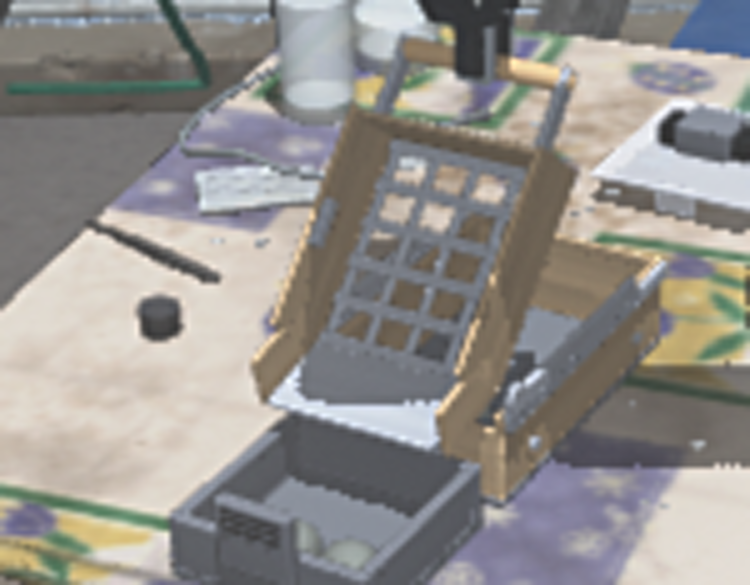

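```bash
python3 -m inch '[[0,-0.65,0.35,0,0,0],[0,-1.3,0.75,0,0,0],[0,-1.95,1.2,0,0,0],[0,-3.2,2.1,0,0,0],[0,-4.4,3.05,0,0,0],[0,-5.4,4.25,0,0,0],[0,-6.4,5.5,0,0,0],[0,-7.2,6.8,0,0,0],[0,-7.9,8.2,0,0,0],[0,-8.55,9.6,0,0,0]]'; python3 -m inch '[[0,-0.5,1.5,0,0,0],[0,-0.85,3,0,0,0],[0,-0.9,3.1,0,0,0],[0,-0.9,3.1,0,0,0]]'; python3 -m inch '[[0,0,0,0,0,0],[0,0,0,0,0,0],[0,0,0,0,0,0],[0,0,-3,0,0,0],[0,0,-6,0,0,0],[0,0,-10,0,0,0],[0,0,-14,0,0,0],[0,0,-18,0,0,0],[0,0,-18,0,0,0],[0,0,-18,0,0,0]]' 0.53
python3 - <<'E'
from meas import *
im,d,P=cam('side');o=np.array([512,4]);ex=np.array([.156,.988]);ey=np.array([-.988,.156])
print('tab',rect(P,(400,660,150,270),66,84))
print('handle',rect(P,(400,620,-135,-80),108,125))
print('tray',rect(P,(400,620,-80,110),127,136))
print('lid',rect(P,(370,560,-410,-220),17,30))
go(547,225,265,81)
E
```

```text
time: 34.58
eef_pos: [496.6, -93.0, 87.9]
tcp_rot: [0.248, 3.132, 0.003]
force: [-0.3, 3.0, 0.9]
opening: 11.3
grip_force: 58.8
time: 34.92
eef_pos: [499.1, -103.4, 62.1]
tcp_rot: [0.244, 3.123, -0.002]
force: [-0.4, -1.0, 21.3]
opening: 11.3
grip_force: 69.2
time: 35.75
eef_pos: [496.1, -101.5, 239.4]
tcp_rot: [0.247, 3.129, 0.002]
force: [0.5, -0.3, -1.2]
opening: 40.2
grip_force: 0.0
tab (96, ((546.9539184570312, 224.34730529785156), (12.193358421325684, 43.64216232299805), 81.1495132446289), np.float64(74.2), array([526., 216.,  66.]), array([568., 233.,  79.]))
handle (168, ((494.15374755859375, -97.46290588378906), (30.894771575927734, 101.28339385986328), 85.89012908935547), np.float64(116.6), array([ 444., -116.,  108.]), array([546., -80., 122.]))
tray (263, ((515.1173706054688, 18.45965576171875), (164.19256591796875, 116.16378021240234), 80.70381164550781), np.float64(130.4), array([448., -70., 127.]), array([583., 108., 135.]))
lid (486, ((461.1833190917969, -312.4522705078125), (135.36126708984375, 115.07929229736328), 79.82572174072266), np.float64(25.3), array([ 397., -383.,   20.]), array([ 524., -237.,   30.]))
shift cm [-2.000e-02  3.304e+01  9.600e-01]
tool y yaw deg 81.0 tool z [-0.001  0.001 -1.   ]
turn: wz units -0.0 q6 -1.8358487197516717
```

```bash
python3 -m inch '[[0,3,0,0,0,0],[0,6.5,0,0,0,0],[0,10,0,0,0,0],[0,13.5,0,0,0,0],[0,17,0,0,0,0],[0,20.5,0,0,0,0],[0,24,0,0,0,0],[0,27.5,0,0,0,0],[0,31,0,0,0,0],[0,33,1,0,0,0]]' 0; python3 -m inch '[[0,0,3,0,0,0],[0,0,7,0,0,0],[0,0,11,0,0,0],[0,0,15,0,0,0],[0,0,18.5,0,0,0],[0,0,20.5,0,0,0],[0,0,20.5,0,0,0],[0,0,20.5,0,0,0]]'; python3 -c "
from h import *
go(547,225,54,81)"
```

```text
time: 36.63
eef_pos: [547.0, 227.2, 226.3]
tcp_rot: [-0.244, -3.13, 0.002]
force: [-0.2, -0.8, 0.1]
opening: 85.2
grip_force: 0.0
time: 37.3
eef_pos: [545.8, 222.8, 21.0]
tcp_rot: [-0.247, -3.128, 0.006]
force: [1.1, 0.6, 0.4]
opening: 85.1
grip_force: 0.0
shift cm [-0.09  0.24  0.4 ]
tool y yaw deg 81.0 tool z [-0.004 -0.003 -1.   ]
turn: wz units -0.01 q6 -2.381062212330987
```

```bash
python3 -m inch '[[0,0.2,0.3,0,0,0],[0,0.2,0.3,0,0,0]]'; python3 -m inch '[[0,0,0,0,0,0],[0,0,0,0,0,0],[0,0,0,0,0,0],[0,0,0,0,0,0],[0,0,0,0,0,0],[0,0,0,0,0,0],[0,0,0,0,0,0]]' 1; python3 -m inch '[[0,0.3,-0.3,0,0,0],[0,1.3,-0.4,0,0,0],[0,2.8,-0.4,0,0,0],[0,4.3,-0.4,0,0,0],[0,5.8,-0.4,0,0,0],[0,7,-0.4,0,0,0],[0,7.7,-0.4,0,0,0],[0,7.7,0,0,0,0],[0,7.7,0.1,0,0,0],[0,7.7,0.1,0,0,0]]'; python3 -m inch '[[0,0,0,0,0,0],[0,0,0,0,0,0],[0,0,0,0,0,0],[0,0,0,0,0,0],[0,0,-2,0,0,0],[0,0,-5,0,0,0],[0,0,-9,0,0,0],[0,0,-13,0,0,0],[0,0,-17,0,0,0],[0,0,-21,0,0,0]]' 0;  python3 - <<'E'
from meas import *
im,d,P=cam('side')
print('tab',rect(P,(400,660,150,350),66,84))
print('rim',rect(P,(440,660,115,350),38,50))
print('in',rect(P,(490,610,190,285),12,37))
go(461.5,-311,195)
E
```

```text
time: 37.47
eef_pos: [548.5, 227.0, 21.3]
tcp_rot: [0.247, 3.13, 0.002]
force: [-0.6, 0.1, 0.6]
opening: 85.5
grip_force: 0.0
time: 38.05
eef_pos: [547.6, 225.3, 20.5]
tcp_rot: [-0.247, -3.132, 0.003]
force: [-1.4, -2.5, 4.3]
opening: 8.7
grip_force: 58.9
time: 38.88
eef_pos: [560.7, 304.2, 20.4]
tcp_rot: [0.246, 3.129, 0.005]
force: [-0.2, 3.3, 2.7]
opening: 8.4
grip_force: 59.8
time: 39.72
eef_pos: [559.4, 301.5, 231.1]
tcp_rot: [0.248, 3.132, -0.001]
force: [1.5, 1.8, 0.4]
opening: 85.5
grip_force: 0.0
tab (107, ((559.838623046875, 304.32794189453125), (11.83770751953125, 44.859527587890625), 81.45691680908203), np.float64(74.5), array([538., 297.,  66.]), array([582., 312.,  79.]))
rim (656, ((550.88525390625, 246.63800048828125), (128.48968505859375, 118.28472137451172), 81.08141326904297), np.float64(43.2), array([485., 177.,  38.]), array([615., 313.,  50.]))
in (485, ((546.876220703125, 235.89630126953125), (93.4800033569336, 113.1626205444336), 82.23960876464844), np.float64(24.9), array([490., 190.,  12.]), array([609., 285.,  37.]))
shift cm [  0.46 -62.2    7.82]
tool y yaw deg 80.9 tool z [ 0.013  0.005 -1.   ]
```

```bash
python3 -m inch '[[0,-3.5,0,0,0,-1],[0,-7,0,0,0,-2],[0,-10.5,0,0,0,-3],[0,-14,0,0,0,-4],[0,-17.5,0,0,0,-5],[0,-21,0,0,0,-6],[0,-24.5,0,0,0,-7],[0,-28,0,0,0,-8],[0,-31.5,0,0,0,-9],[0,-35,0,0,0,-10]]' 0; python3 -c "
from h import *
go(462.5,-311,195,171)"
```

```text
time: 40.6
eef_pos: [504.0, -45.2, 229.1]
tcp_rot: [1.359, -2.832, 0.0]
force: [-0.3, 1.0, 0.1]
opening: 85.3
grip_force: 0.0
shift cm [ 23.33 -13.39   7.12]
tool y yaw deg 141.3 tool z [-0. -0. -1.]
turn: wz units -4.96 q6 -0.8967254970066432
```

```bash
python3 -m inch '[[3,-1.7,0,0,0,-1],[6,-3.4,0,0,0,-2],[9,-5.1,0,0,0,-3],[12,-6.8,0,0,0,-4],[15,-8.5,2,0,0,-5],[18,-10.2,4,0,0,-5],[21,-12,6,0,0,-5],[23.3,-13.4,7,0,0,-5],[23.3,-13.4,7,0,0,-5],[23.3,-13.4,7,0,0,-5]]'; python3 -c "
from h import *
go(462.5,-311,32,171)"
```

```text
time: 41.43
eef_pos: [460.9, -309.9, 157.8]
tcp_rot: [2.035, -2.391, -0.004]
force: [0.6, 0.9, 0.1]
opening: 85.5
grip_force: 0.0
shift cm [ 0.08 -0.22 16.28]
tool y yaw deg 170.8 tool z [-0.003  0.001 -1.   ]
turn: wz units -0.03 q6 0.14964410097401393
```

```bash
python3 -m inch '[[0.1,-0.1,3,0,0,0],[0.1,-0.2,7,0,0,0],[0.1,-0.2,11,0,0,0],[0.1,-0.2,14,0,0,0],[0.1,-0.2,16,0,0,0],[0.1,-0.2,16.2,0,0,0],[0.1,-0.2,16.2,0,0,0]]'; python3 -m inch '[[0,0,0,0,0,0],[0,0,0,0,0,0],[0,0,0,0,0,0],[0,0,0,0,0,0],[0,0,0,0,0,0],[0,0,0,0,0,0]]' 1; python3 -m inch '[[0,0,-2,0,0,0],[0,0,-5,0,0,0],[0,0,-8,0,0,0],[0,0,-12,0,0,0],[0,0,-16,0,0,0],[0,0,-19,0,0,0],[0,0,-19,0,0,0],[0,0,-19,0,0,0]]'; python3 -c "
from h import *
go(513.5,10,223,171)"
```

```text
time: 42.02
eef_pos: [464.1, -309.4, -2.9]
tcp_rot: [2.041, -2.387, -0.001]
force: [-0.1, 0.4, 1.3]
opening: 85.4
grip_force: 0.0
time: 42.52
eef_pos: [464.8, -310.7, 0.7]
tcp_rot: [-2.04, 2.388, -0.005]
force: [-6.1, 4.6, 16.5]
opening: 39.4
grip_force: 59.2
time: 43.18
eef_pos: [465.4, -310.3, 189.7]
tcp_rot: [-2.038, 2.387, -0.008]
force: [0.2, 0.0, -2.8]
opening: 38.8
grip_force: 64.3
shift cm [-32.39   0.27   0.35]
tool y yaw deg 171.0 tool z [ 0.006 -0.001 -1.   ]
turn: wz units -0.0 q6 0.15118792783426313
```

```bash
python3 -m inch '[[-3,0,0,0,0,0],[-6.5,0,0,0,0,0],[-10,0,0,0,0,0],[-13.5,0,0,0,0,0],[-17,0,0,0,0,0],[-20.5,0,0,0,0,0],[-24,0,0,0,0,0],[-27.5,0,0,0,0,0],[-30.5,0.2,0,0,0,0],[-32.4,0.2,0,0,0,0]]'; python3 -m inch '[[0,0,1,0,0,0],[0,0,2.5,0,0,0],[0,0,3,0,0,0],[0,0,3,0,0,0],[0,0,3,0,0,0]]'
python3 - <<'E'
from meas import *
print(r.observe()['eef_pos'])
o=np.array([512,4]);ex=np.array([.156,.988]);ey=np.array([-.988,.156])
for n in('side','top'):
    im,d,P=cam(n); z=P[...,2]
    u=(P[...,:2]-o)@ex;v=(P[...,:2]-o)@ey
    for nm,m in(('lid',(z>165)&(z<196)&(abs(v)<75)&(abs(u)<90)),('traytop',(z>126)&(z<136)&(abs(v)<65)&(abs(u)<90)),('handle',(z>105)&(z<125)&(abs(v)<60)&(u<-85)&(u>-130)),('housing',(z>205)&(z<225)&(abs(v)<50)&(abs(u)<40)),('lip',(z>104)&(z<118)&(abs(v)<45)&(u>80)&(u<130))):
        if m.sum(): print(n,nm,m.sum(),np.percentile(u[m],[1,50,99]).round(1),np.percentile(v[m],[1,50,99]).round(1),np.median(z[m]).round(1))
E
```

```text
time: 44.02
eef_pos: [511.9, 13.1, 185.5]
tcp_rot: [2.041, -2.386, -0.003]
force: [0.9, -0.1, -1.4]
opening: 38.6
grip_force: 64.2
time: 44.43
eef_pos: [512.4, 9.7, 156.6]
tcp_rot: [2.038, -2.389, -0.001]
force: [0.1, 0.1, -1.6]
opening: 38.8
grip_force: 64.2
[512.41650459   9.68338974 156.61016675]
side lid 899 [-61.2  24.3  70.7] [-53.   17.2  58. ] 181.0
side traytop 182 [-63.7  14.2  88.8] [-57.3  47.7  56.6] 130.1
side handle 80 [-113.8 -103.2  -87.7] [ 9.7 33.6 51.9] 116.4
side housing 181 [-9.4 10.6 22.2] [-31.5  -0.4  34.7] 209.0
side lip 61 [ 99.2 109.4 113. ] [-42.1   2.8  42.8] 109.1
top lid 1204 [-61.5 -15.5  67.7] [-41.3  24.9  56.7] 181.4
top traytop 118 [-66.7   0.2  87.9] [-35.4  52.9  55.2] 131.1
top handle 267 [-116.2 -107.5  -87.1] [-49.4   0.   49.5] 116.8
top housing 1 [-9.9 -9.9 -9.9] [20.2 20.2 20.2] 206.4
top lip 86 [ 94.8 104.3 110.1] [-5.7 21.5 44.9] 107.4
```

```bash
python3 -m inch '[[0,0.1,1,0,0,0],[0,0.1,2,0,0,0],[0,0.1,3,0,0,0],[0,0.1,3.7,0,0,0],[0,0.1,4.2,0,0,0],[0,0.1,4.5,0,0,0],[0,0.1,4.6,0,0,0],[0,0.1,4.6,0,0,0]]'
python3 - <<'E'
from meas import *
im,d,P=cam('side')
print(rect(P,(440,590,-75,90),131,150),r.observe()['force'])
E
```

```text
time: 45.2
eef_pos: [511.3, 10.1, 112.1]
tcp_rot: [2.04, -2.388, 0.0]
force: [-6.2, 1.0, 6.6]
opening: 38.8
grip_force: 64.5
(901, ((512.5816650390625, 18.6505126953125), (158.94134521484375, 116.802490234375), 80.55924224853516), np.float64(136.1), array([445., -63., 131.]), array([583.,  88., 150.])) [-4.82659162  0.82879187  5.9598603 ]
```

```bash
python3 -m inch '[[0,0,0,0,0,0],[0,0,0,0,0,0],[0,0,0,0,0,0],[0,0,0,0,0,0],[0,0,0,0,0,0]]' 0;python3 -m inch '[[0,0,-3,0,0,0],[0,0,-6,0,0,0],[0,0,-10,0,0,0],[0,0,-14,0,0,0],[3,0,-15,0,0,0],[7,0,-15,0,0,0],[11,0,-15,0,0,0],[15,0,-15,0,0,0],[19,0,-15,0,0,0],[22,0,-15,0,0,0]]'
python3 - <<'E'
from meas import *
o=np.array([512,4]);ex=np.array([.156,.988]);ey=np.array([-.988,.156])
for n in('side','top'):
    im,d,P=cam(n); z=P[...,2]
    u=(P[...,:2]-o)@ex;v=(P[...,:2]-o)@ey
    for nm,m in(('plate',(z>130)&(z<143)&(abs(v)<75)&(abs(u)<90)),('housing',(z>158)&(z<170)&(abs(v)<50)&(abs(u)<40)),('btn',(z>146)&(z<157)&(abs(v)<50)&(abs(u)<40)),('handle',(z>105)&(z<125)&(abs(v)<60)&(u<-85)&(u>-130))):
        if m.sum(): print(n,nm,m.sum(),np.percentile(u[m],[1,50,99]).round(1),np.percentile(v[m],[1,50,99]).round(1),np.median(z[m]).round(1))
    m=(z>131)&(z<143)&(abs(v)<50)&(abs(u)<60)
    A=np.c_[u[m],v[m],np.ones(m.sum())];print('tilt',np.linalg.lstsq(A,z[m],rcond=None)[0].round(3))
    if n=='side': cv2.imwrite('pics/c11.png',cv2.resize(im[130:280,170:340],None,fx=4.5,fy=4,interpolation=cv2.INTER_CUBIC))
E
```

```text
time: 45.67
eef_pos: [512.3, 10.4, 111.2]
tcp_rot: [-2.04, 2.389, -0.001]
force: [-0.3, -0.3, -0.6]
opening: 85.3
grip_force: 0.0
time: 46.5
eef_pos: [476.7, -209.5, 261.4]
tcp_rot: [2.039, -2.39, 0.001]
force: [-0.0, -0.1, 0.8]
opening: 85.1
grip_force: 0.0
side plate 872 [-60.6  26.5  72.5] [-55.2  14.1  56.1] 135.8
side housing 110 [-10.9   6.3  22.9] [-25.3   0.7  27.1] 161.4
side btn 123 [-8.2 17.4 24.8] [-31.8  10.8  33.3] 153.3
side handle 162 [-114.3 -103.5  -86.1] [-49.8   4.6  51.1] 116.3
tilt [1.00000e-03 1.00000e-03 1.36152e+02]
top plate 1834 [-62.3  10.3  68.9] [-56.3  -1.   54.4] 135.4
top housing 212 [-13.3   2.5  19.6] [-26.6  -0.   26.6] 161.1
top btn 93 [-13.1   3.6  16.5] [-32.5  18.7  32.6] 154.9
tilt [-1.00000e-03  2.00000e-03  1.35494e+02]
```

View pics/c11.png

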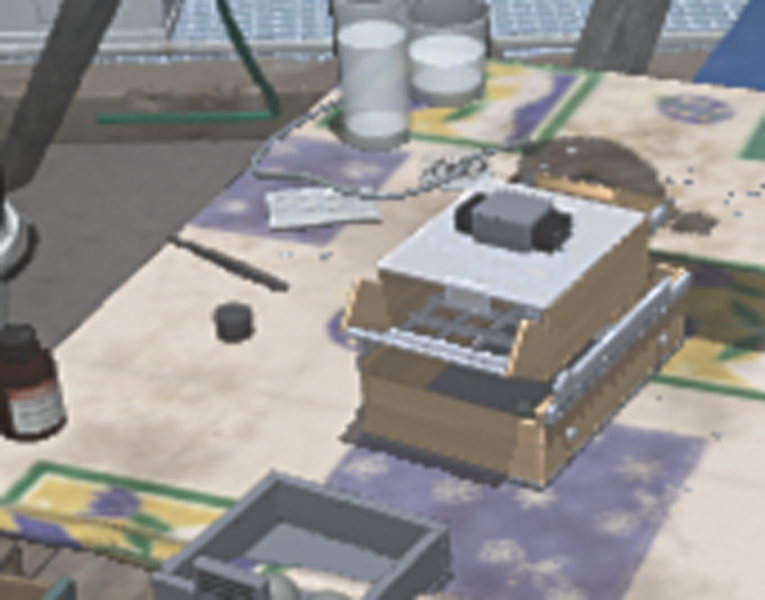

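Run:
```python
from meas import *
o=np.array([512,4]);ex=np.array([.156,.988]);ey=np.array([-.988,.156])
for n in('side','top'):
    im,d,P=cam(n)
    print('tab',rect(P,(400,660,150,350),66,84)[1]);print('rim',rect(P,(440,660,115,350),38,50)[1:3])
    u=(P[...,:2]-o)@ex-242;v=(P[...,:2]-o)@ey
    m=(abs(u)<46)&(abs(v)<46)
    print(n,np.histogram(P[m][:,2],[-20,-3,3,6,11,20,30,40,60]))
    mm=(m&(P[...,2]>18)).astype(np.uint8);k,l,st,c=cv2.connectedComponentsWithStats(mm)
    for i in range(1,k): 
        if st[i,4]>8: print(c[i].round(),st[i,4],u[l==i].mean().round(),v[l==i].mean().round(),P[l==i][:,2].max().round())
```

```text
tab ((559.1380615234375, 304.12518310546875), (13.799825668334961, 44.468955993652344), 79.92169952392578)
rim (((551.605224609375, 247.09739685058594), (128.37344360351562, 119.12493133544922), 81.03423309326172), np.float64(43.4))
side (array([  0,   0,  17, 185,  93,  16,  99,  22]), array([-20,  -3,   3,   6,  11,  20,  30,  40,  60]))
[238. 280.] 137 29.0 21.0 42.0
tab ((560.4268798828125, 302.27398681640625), (11.076631546020508, 43.31144332885742), 80.18413543701172)
rim (((550.7425537109375, 241.43728637695312), (118.5293960571289, 116.81339263916016), 80.8265609741211), np.float64(43.4))
top (array([  0,   7, 143, 467, 155,  31, 146,  29]), array([-20,  -3,   3,   6,  11,  20,  30,  40,  60]))
[194. 224.] 101 24.0 -2.0 43.0
[193. 236.] 105 23.0 32.0 42.0
```

```bash
python3 -c "
from station import r
print(r.hand_in())"
```

```text
the job is handed in; nothing more can be done
None
```

I handed in the job at about 47 s with no verdict returned: the tray showed no small pebbles left before tipping, both large pebbles are in the tub about 10 cm clear of the riddle, and the lid is back on flush with its buttons out; I put the tub back once after it was found shifted about 5 cm.

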